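# Gauge and sort the sculpture battens

### The arm

A 6-joint arm with a two-finger parallel gripper is mounted at the origin on the work surface. World frame = base frame: x ahead of the robot, y to its left, z up, the work surface at z = 0. Lengths are in mm, angles in degrees, forces in N, time in s.
With the tool pointing down it reaches from about 350 to 850 mm from the base axis. Payload 8.1 kg.
Tool frame: the origin (TCP) lies at the very end of the fingers, on their centre line; the grasp point (between the pads) lies 19 mm behind it; z points along the fingers, y is the direction in which the jaws open and shut (so a half turn about z gives the same grasp; the last joint's range is limited). The gripper opens to 85 mm and grips with 20 to 120 N. Pads are 22 mm wide; open, the fingers measure 114 mm over their backs; the gripper's body (76 mm by 85 mm) begins 54 mm behind the grasp point. The pads swing forward as they close: fully open they stand 13 mm farther back than shut.
Start: joints at [59.336, 7.471, 85.268, -0, 87.261, -4.893], TCP at [260.851, 540.335, 231.292] pointing down, gripper open.
Joint ranges: [-169.43, 169.43], [-51.17, 129.36], [1.28, 143.12], [-76.62, 256.62], [0, 156.53], [-152.29, 152.29]. Speed limits (degrees/s): [136.94, 136.94, 159.86, 180, 180, 180].

### API

Orientations are given as [roll, pitch, yaw] about the fixed x, y, z axes, in that order (R = Rz(yaw) Ry(pitch) Rx(roll)).
In Python, from bench import r gives the robot as it stands.
- The arm moves only by the shell command python3 -m jog 'ROWS' [OPENING] [FORCE]. ROWS is JSON, a list of rows, each a list of 6 numbers: the shift along the tool's x, y, z normalised to -1 to 1, where 1 is 0.25 m, then the turn, a rotation vector about the tool's x, y, z normalised to -1 to 1, where 1 is pi rad. In form: [[x, y, z, ax, ay, az], ...]. A call has 1 to 10 rows; each row is the pose to reach, as a shift and turn from the pose commanded when the call began, along the tool's axes at that moment, turning the shorter way round; what a row does not reach only later rows make up. A row lasts 1/10 s, in which the tool goes at most 50 mm and 8.59 degrees, less where a joint would pass 70% of its speed; a pose out of reach is approached as far as the arm can. A call with a number of a shift or a turn outside -1 to 1 is refused whole. A call with a gripper value outside its range is refused whole. OPENING is the opening, from 0 (shut) to 1 (fully open), set as the call begins (- or left out, the last holds). The fingers move at their own pace and stop on an object; FORCE is the grip in N (left out, the last holds). Time passes only in rows, so rows that repeat a pose let the fingers close. It gives the time, the measured TCP pose, the force and the opening at its end, in the units of the state.
- r.sense(): the state, without advancing time (a new reading comes with each control period).
- r.snapshot(name): name is "scene" or "side" or "wrist"; returns a dict with "pixels" (420x560x3 uint8, red, green, blue), "intrinsics" (3x3 intrinsics, pixels), "dist" ([k1, k2, p1, p2, k3] as OpenCV has them; the pictures are not rectified), "extrinsics" (4x4, takes a point from camera to world coordinates). Camera axes: x right, y down, z forward; pixel columns grow to the right and rows downward; lengths in mm; the calibration is good to about 2 mm. A picture is of the moment at which its call begins. There is no depth.
- r.hand_in(): hands the job in, once; it reports no verdict.
The state is a dict: "time": time; "joint_pos": joint angles; "qd": joint speeds; "joint_efforts": joint torques, N m; "tool_pos": TCP position; "tcp_rot": TCP orientation; "ft_force": force on the tool from outside, world axes, zero at the start; "wrist_torque": the same for the moment, N m; "finger_gap": finger opening in mm.
Only numpy, scipy, OpenCV 4.12 (cv2) and the standard library are available. Lean on these libraries where they do the work, as an engineer would, in place of code of your own. Each camera call takes 0.05 s, during which the arm holds its last target.

### The job

Clear the eraser off the gauge bed into the blue supply box, then check the battens that are there one at a time in the order red, yellow, green, blue: slide one end of the batten, lying flat painted side up, along the bed under the brass foot, push the gauge lever all the way down for a moment to read its thickness, and ease the lever back up slowly without letting it fly. Lay each 27 mm batten flat, painted side up, in the white tray and each 22 mm one likewise in the black tray, and leave the lever up and everything else on the table where it is.

Things in the scene. Friction and masses are not known exactly. Their poses are not given: they have to be found in the camera images.
- batten_red: wooden batten, both ends of its top face painted red (22 mm bands; underside bare), 150 x 40 mm and either 22 or 27 mm thick (only the gauge tells which), 90 g; origin at the centre of its underside, x along its length, z up out of the painted face. May be absent (then None).
- batten_yellow: wooden batten, both ends of its top face painted yellow (22 mm bands; underside bare), 150 x 40 mm and either 22 or 27 mm thick (only the gauge tells which), 90 g; origin at the centre of its underside, x along its length, z up out of the painted face. May be absent (then None).
- batten_green: wooden batten, both ends of its top face painted green (22 mm bands; underside bare), 150 x 40 mm and either 22 or 27 mm thick (only the gauge tells which), 90 g; origin at the centre of its underside, x along its length, z up out of the painted face. May be absent (then None).
- batten_blue: wooden batten, both ends of its top face painted blue (22 mm bands; underside bare), 150 x 40 mm and either 22 or 27 mm thick (only the gauge tells which), 90 g; origin at the centre of its underside, x along its length, z up out of the painted face. May be absent (then None).
- white_tray: fixed low white plastic tray for the 27 mm battens, outer 178 (x) x 134 (y) x 12 mm high, walls and floor 4 mm, holds two battens side by side along its x; origin at the centre of its underside
- black_tray: fixed low black plastic tray for the 22 mm battens, outer 178 (x) x 134 (y) x 12 mm high, walls and floor 4 mm, holds two battens side by side along its x; origin at the centre of its underside
- gauge: grey bench thickness gauge, fixed. Origin on the table straight below the foot, x from its open front toward its column, z up. Flat bed 70 mm wide, top 12 mm above the table, x = -147 mm to the column (front face x = +65 mm, 56 mm wide, 202 mm high, dial on it)
- bed_spot (a point): point on the bed top, on its centre line, 55 mm in front of the foot (gauge x = -55 mm): where the middle of a batten goes, +-15 mm, its length along the gauge x. The batten must slide in low along the bed from the front: from above, foot and carriage are in the way.
- foot_sole (a point): centre of the underside of the round brass foot (18 mm across), 64 mm above the table with the lever up. It hangs from a slim steel carriage (26 mm wide, gauge x = -13 to +65 mm, up to 100 mm above the table, thin stem to 125 mm) that descends 38 mm with the lever
- foot (a joint): how far the sprung foot is pushed up into its carriage, m, 0 to 0.022. With the lever fully down the bare sole stops 14 mm above the bed, so the thickness under it is 14 mm + this reading: 0.008 for a 22 mm batten, 0.013 for a 27 mm one. Spring 250 N/m, under 6 N.
- lever (a joint): gauge lever, rad: 0 = up (home), 0.8 = fully down (stop). Sprung upward, about 2 to 9 N at the knob; let go when down it flies up faster than 2 rad/s, which is too fast. Arm 120 mm long, pointing to the gauge -y, 0.45 rad above level when home, 0.35 rad below when down
- lever_hinge (a point): on the axis of the lever (along the gauge x), 125 mm above the table, level along x with the knob; the knob circles this point at 120 mm
- lever_knob (a point): centre of the red ball knob (30 mm across) at the end of the lever; 177 mm above the table when up, 84 mm when fully down, moving sideways 12 mm at most. Can be pushed down from above with closed fingers and follows them up again.
- eraser: white eraser with purple sleeve, 50 x 24 x 16 mm, origin at the centre of its underside, x along its length; starts on the gauge bed
- supply_box: fixed open blue box, outer 125 (x) x 95 (y) x 28 mm high, walls and floor 4 mm; origin at the centre of its underside
- tape_roll: bystander: cream masking tape roll lying flat, 96 mm across, 24 mm high; origin centre of underside
- glue: bystander: white glue bottle, orange cap, 52 mm across, 140 mm high; origin centre of underside
- scissors: bystander: scissors with black handles, about 160 mm long, lying flat; origin near the pivot
- pencil: bystander: yellow pencil, about 155 mm long, 8 mm thick; origin centre of underside
- brush_mug: bystander: blue ceramic cup, 80 mm across, 95 mm high; origin centre of underside
- paint: bystander: purple paint bottle, 60 mm across, 150 mm high; origin centre of underside

How it is judged (in metres and radians):
On the way, in this order (a step that is already met when the one before it is completed fails the run):
1. the red batten lies flat on the bed under the foot with the lever fully down, foot resting on it (z of lever_knob in the frame of batten_red below 0.08 m and height (world z) of batten_red between 0.009 and 0.016 m and x of foot_sole in the frame of batten_red between -0.076 and 0.076 m and y of foot_sole in the frame of batten_red between -0.021 and 0.021 m and z of foot_sole in the frame of batten_red between 0.0245 and 0.029 m and angle between batten_red's own z axis and vertical below 0.04 rad), for 0.2 s.
2. the yellow batten lies flat on the bed under the foot with the lever fully down, foot resting on it (z of lever_knob in the frame of batten_yellow below 0.08 m and height (world z) of batten_yellow between 0.009 and 0.016 m and x of foot_sole in the frame of batten_yellow between -0.076 and 0.076 m and y of foot_sole in the frame of batten_yellow between -0.021 and 0.021 m and z of foot_sole in the frame of batten_yellow between 0.0195 and 0.024 m and angle between batten_yellow's own z axis and vertical below 0.04 rad), for 0.2 s.
3. the green batten lies flat on the bed under the foot with the lever fully down, foot resting on it (z of lever_knob in the frame of batten_green below 0.08 m and height (world z) of batten_green between 0.009 and 0.016 m and x of foot_sole in the frame of batten_green between -0.076 and 0.076 m and y of foot_sole in the frame of batten_green between -0.021 and 0.021 m and z of foot_sole in the frame of batten_green between 0.0195 and 0.024 m and angle between batten_green's own z axis and vertical below 0.04 rad), for 0.2 s.
4. the blue batten lies flat on the bed under the foot with the lever fully down, foot resting on it (z of lever_knob in the frame of batten_blue below 0.08 m and height (world z) of batten_blue between 0.009 and 0.016 m and x of foot_sole in the frame of batten_blue between -0.076 and 0.076 m and y of foot_sole in the frame of batten_blue between -0.021 and 0.021 m and z of foot_sole in the frame of batten_blue between 0.0245 and 0.029 m and angle between batten_blue's own z axis and vertical below 0.04 rad), for 0.2 s.
At the end, for the whole second after the job is handed in: Every batten present lies flat, painted side up (within 0.08 rad) and still on the floor of its tray (27 mm: white, 22 mm: black; at most 30 mm off centre lengthways), the eraser lies in the blue supply box and the lever is back up (below 0.05 rad) (x of batten_red in the frame of white_tray between -0.03 and 0.03 m and y of batten_red in the frame of white_tray between -0.046 and 0.046 m and z of batten_red in the frame of white_tray between 0.002 and 0.0075 m and angle between each of batten_red, batten_yellow, batten_green, batten_blue's own z axis and vertical below 0.08 rad and linear speed of each of batten_red, batten_yellow, batten_green, batten_blue, eraser below 0.02 m/s and x of batten_yellow in the frame of black_tray between -0.03 and 0.03 m and y of batten_yellow in the frame of black_tray between -0.046 and 0.046 m and z of batten_yellow in the frame of black_tray between 0.002 and 0.0075 m and x of batten_green in the frame of black_tray between -0.03 and 0.03 m and y of batten_green in the frame of black_tray between -0.046 and 0.046 m and z of batten_green in the frame of black_tray between 0.002 and 0.0075 m and x of batten_blue in the frame of white_tray between -0.03 and 0.03 m and y of batten_blue in the frame of white_tray between -0.046 and 0.046 m and z of batten_blue in the frame of white_tray between 0.002 and 0.0075 m and x of eraser in the frame of supply_box between -0.06 and 0.06 m and y of eraser in the frame of supply_box between -0.045 and 0.045 m and z of eraser in the frame of supply_box below 0.03 m and value of joint lever below 0.05 rad); the robot touches nothing.
It fails at once if the lever flies back (faster than 2 rad/s upward) (velocity of joint lever below -2 rad/s).
It fails at once if a bystander is moved by more than 30 mm (distance of any of tape_roll, glue, scissors, pencil, brush_mug, paint from where it was at the start of the episode above 0.03 m).
Of batten_red, batten_yellow, batten_green, batten_blue only 3 to 4 are there at a start; the rules pass over those that are not, and their reading is None.
At some moment in a run one of batten_red, batten_yellow, batten_green, batten_blue may be knocked a few centimetres aside while the robot is not near it.
Once in a run the grip may slacken for a moment while it holds something.
It also fails if it takes over 210 s, if anything falls off the work surface, if the arm or the gripper's body presses on something with over 40 N, if the wrist force passes 120 N, or if a joint passes its speed limit or range.

## Working session

There is one attempt and no reset: what is moved stays moved. The work goes in short steps, Python scripts to look and compute and a shell command to move; the robot and the scene stay as the last step left them, time stands still between calls to the robot, and variables do not carry over. Pictures are saved under pics/ and viewed, and the job is handed in when it is done.

```bash
ls; mkdir -p pics; cat > h.py <<'E'
import numpy as np, cv2
from bench import r
from scipy.spatial.transform import Rotation as R
def snap(n,f):
    s=r.snapshot(n); cv2.imwrite('pics/'+f+'.png',cv2.resize(s['pixels'][:,:,::-1],(784,588),interpolation=cv2.INTER_CUBIC))
    np.savez('pics/'+f+'.npz',**{k:np.array(v) for k,v in s.items()}); return s
E
python3 - <<'E'
from h import *
for n in ['scene','side','wrist']: 
    s=snap(n,n+'0'); print(n,s['extrinsics'],s['intrinsics'])
print(r.sense())
E
```

```text
pics
scene [[-5.68043313e-01  4.96139178e-01 -6.56637427e-01  1.55758673e+03]
 [ 8.22995301e-01  3.44719361e-01 -4.51494515e-01  6.73893027e+02]
 [ 2.35151668e-03 -7.96877957e-01 -6.04135740e-01  1.02649355e+03]
 [ 0.00000000e+00  0.00000000e+00  0.00000000e+00  1.00000000e+00]] [[524.73181986   0.         279.4887353 ]
 [  0.         524.73181986 195.1498244 ]
 [  0.           0.           1.        ]]
side [[ 9.65972133e-01 -1.18781802e-01  2.29757963e-01  3.56280790e+02]
 [-2.57562682e-01 -5.22982502e-01  8.12496626e-01 -8.15207960e+02]
 [ 2.36495805e-02 -8.44026176e-01 -5.35780283e-01  6.56511233e+02]
 [ 0.00000000e+00  0.00000000e+00  0.00000000e+00  1.00000000e+00]] [[396.05780622   0.         276.92257071]
 [  0.         396.05780622 212.92232605]
 [  0.           0.           1.        ]]
wrist [[ 4.35193935e-01  8.59291872e-01  2.68744706e-01  1.91580387e+02]
 [ 9.00334626e-01 -4.14706970e-01 -1.31968517e-01  5.74602613e+02]
 [-1.94917098e-03  2.99392062e-01 -9.54128185e-01  3.72899007e+02]
 [ 0.00000000e+00  0.00000000e+00  0.00000000e+00  1.00000000e+00]] [[290.39540105   0.         284.74051089]
 [  0.         290.39540105 213.80160125]
 [  0.           0.           1.        ]]
{'time': 0.15, 'joint_pos': array([ 5.93354933e+01,  7.50801051e+00,  8.53146412e+01,  2.03596444e-05,
        8.72617663e+01, -4.89274877e+00]), 'qd': array([ 0.04541371, -0.11488473, -0.0589988 ,  0.07008743, -0.06421903,
       -0.10290274]), 'joint_efforts': array([ 1.38758958e-03, -5.70052958e+01, -5.01163638e+01, -4.38461734e-05,
        9.35614749e-03, -2.96778376e-05]), 'tool_pos': array([260.63220385, 539.96513901, 230.45870702]), 'tcp_rot': array([-1.79915891e+02, -7.22034106e-03,  1.54228236e+02]), 'ft_force': array([ 9.25945853e-01, -2.77899267e-01,  8.30257757e-04]), 'wrist_torque': array([-0.00733634, -0.0335849 , -0.028682  ]), 'finger_gap': 85.2294010359352}
```

View pics/scene0.png

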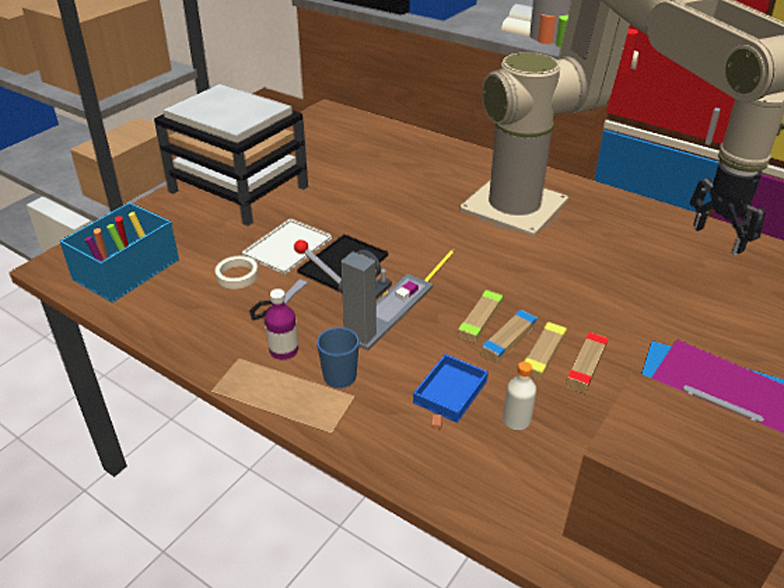

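View pics/side0.png

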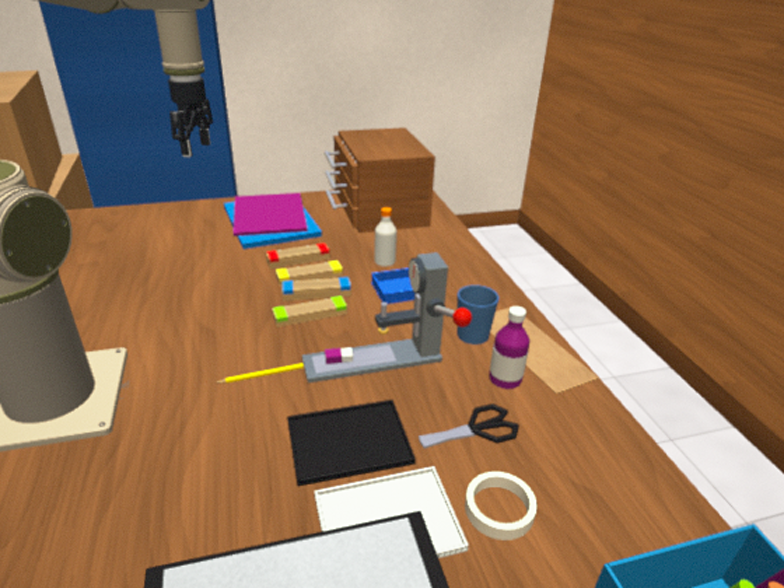

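View pics/wrist0.png

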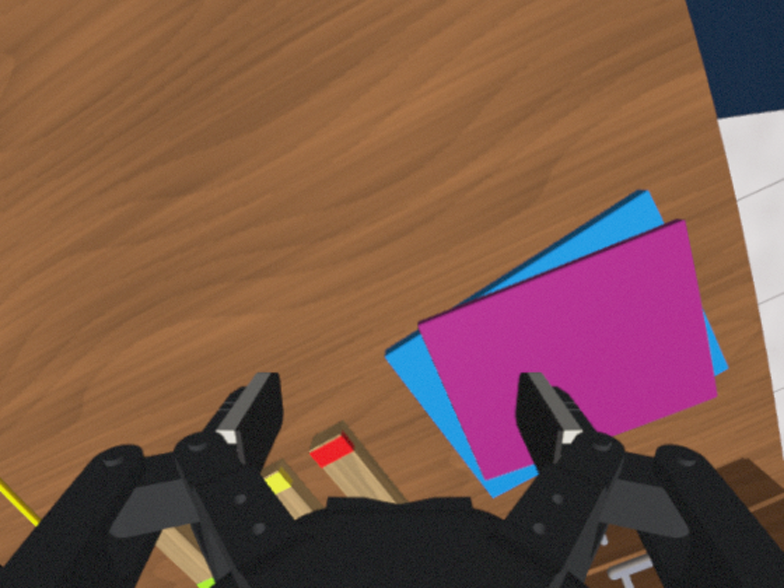

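The scene view shows all four battens (red at 588,360; yellow 546,347; blue 510,332; green 481,315), the blue box at (450,388), the gauge at (375,300) with the eraser at (405,290), and the trays at (288,245) and (344,263). Next I'll take zoomed crops to measure from.

```bash
cat >> h.py <<'E'
def load(f): return np.load('pics/'+f+'.npz')
def crop(f,x0,y0,w,h,k,out):
    p=load(f)['pixels'][y0:y0+h,x0:x0+w,::-1]; cv2.imwrite('pics/'+out+'.png',cv2.resize(p,(w*k,h*k),interpolation=cv2.INTER_CUBIC))
def ray(s,uv,z):
    uv=np.array(uv,float).reshape(-1,1,2); n=cv2.undistortPoints(uv,s['intrinsics'],s['dist']).reshape(-1,2)
    E=s['extrinsics']; d=np.c_[n,np.ones(len(n))]@E[:3,:3].T; o=E[:3,3]
    return o+d*((z-o[2])/d[:,2])[:,None]
def proj(s,P):
    E=np.linalg.inv(s['extrinsics']); P=np.array(P,float).reshape(-1,3)
    return cv2.projectPoints(P,cv2.Rodrigues(E[:3,:3])[0],E[:3,3],s['intrinsics'],s['dist'])[0].reshape(-1,2)
E
python3 - <<'E'
from h import *
s=load('scene0');print(s['dist'])
crop('scene0',320,200,130,98,6,'c1')
crop('scene0',150,145,180,110,4,'c2')
crop('side0',180,165,170,120,4,'c3')
crop('side0',190,260,200,150,4,'c4')
crop('scene0',200,165,130,98,6,'c5')
E
```

```text
[-0.07901925  0.          0.          0.          0.        ]
```

View pics/c1.png

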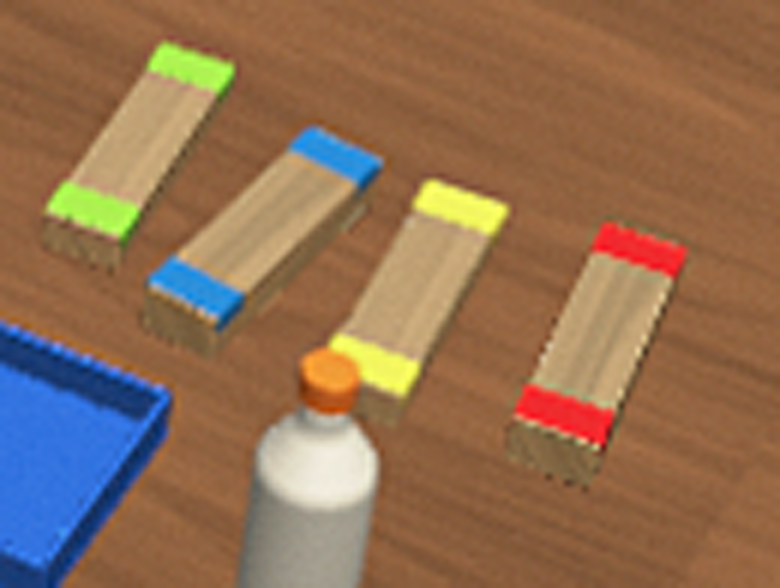

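View pics/c5.png

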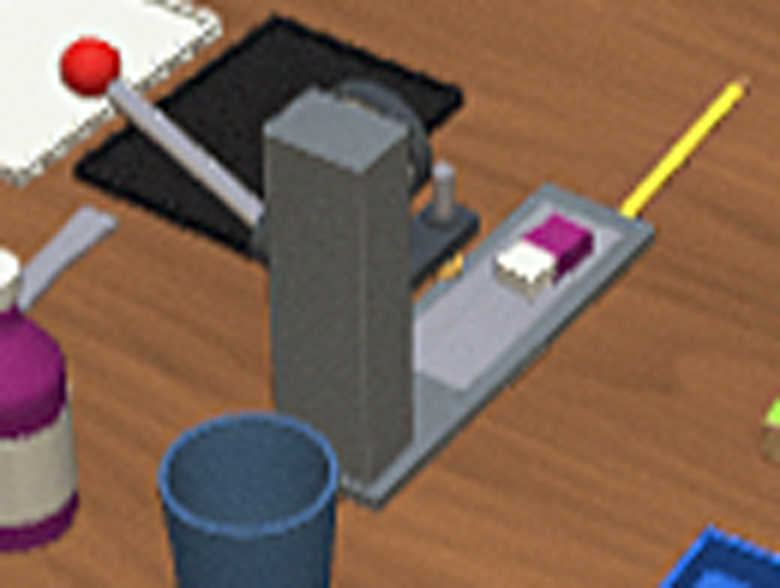

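View pics/c3.png

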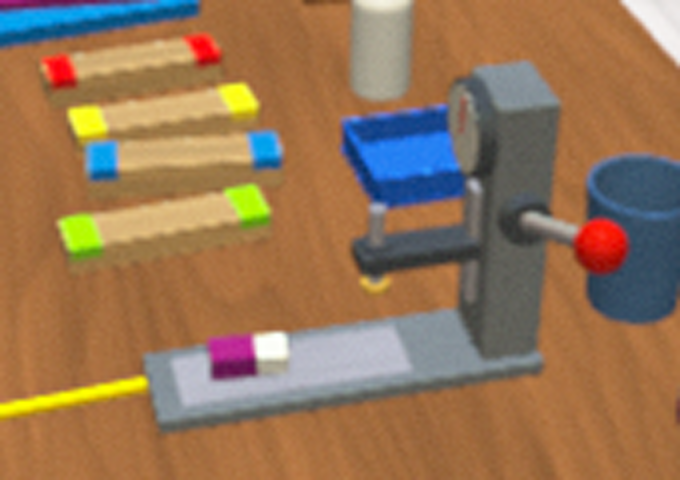

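View pics/c4.png

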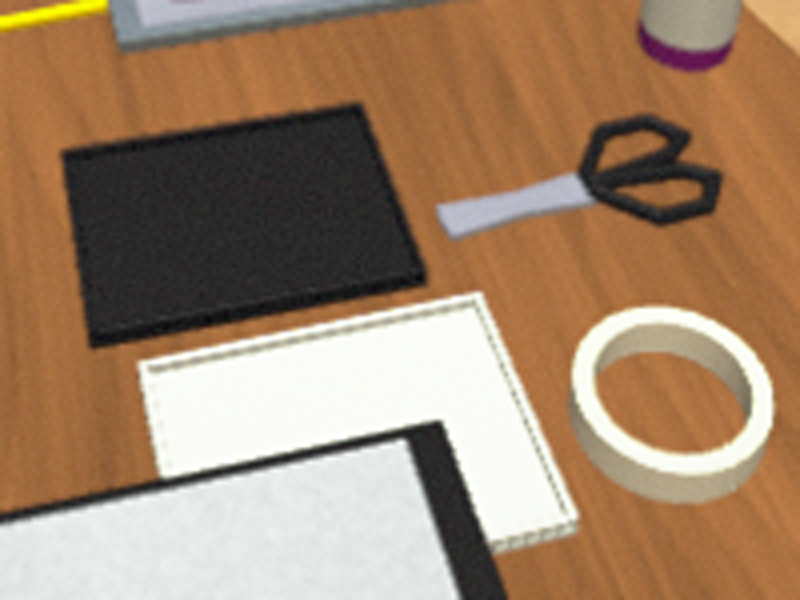

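```bash
cat > fit.py <<'E'
from h import *
from scipy.optimize import least_squares
def px(pts,x0,y0,k): return (np.array(pts,float)+.5)/k-.5+[x0,y0]
def fit(obs,x0):
    # obs list of (cam, model pts Nx3 , px Nx2)
    def f(p):
        c,s=np.cos(p[2]),np.sin(p[2]); M=np.array([[c,-s,0],[s,c,0],[0,0,1]])
        return np.concatenate([(proj(s_,np.array(m)@M.T+[p[0],p[1],0])-u).ravel() for s_,m,u in obs])
    q=least_squares(f,x0,loss='soft_l1',f_scale=1.); return q.x,f(q.x)
E
python3 - <<'E'
from fit import *
S=load('scene0');D=load('side0')
def bat(name,t,sc,sd,x0):
    # model order: FL,FR,NL,NR ; x axis away from robot
    m=np.array([[-75,-20,t],[-75,20,t],[75,-20,t],[75,20,t]]) # scene L = -y
    ms=np.array([[-75,20,t],[-75,-20,t],[75,20,t],[75,-20,t]])
    ks=[i for i in range(4) if sc[i]]
    q,res=fit([(S,m[ks],px([sc[i] for i in ks],320,200,6)),(D,ms,px(sd,180,165,4))],x0)
    print(name,np.round(q[:2],1),np.round(np.degrees(q[2]),1),np.round(res,1))
B=dict(red=(27,[(604,226),(688,246),(515,410),(604,442)],[(41,62),(50,85),(212,36),(221,62)]),
yellow=(22,[(428,180),(510,208),None,(412,395)],[(68,112),(80,137),(248,84),(259,110)]),
blue=(27,[(312,128),(383,160),(150,287),(222,326)],[(87,145),(92,178),(275,131),(283,163)]),
green=(22,[(165,42),(236,68),(47,210),(122,240)],[(58,224),(75,255),(255,187),(271,212)]))
for n,b in B.items():
    x0=ray(D,px([b[2][0]],180,165,4),b[0])[0]; x1=ray(D,px([b[2][3]],180,165,4),b[0])[0]
    c=(x0+x1)/2; bat(n,*b,[c[0],c[1],0.])
t=28
er=[(S,[[-25,-12,t],[-25,12,t],[25,-12,t],[25,12,t]],px([(558,214),(594,237),(497,258),(548,278)],200,165,6)),(D,[[-25,12,t],[-25,-12,t],[25,12,t],[25,-12,t]],px([(208,342),(213,368),(283,333),(288,358)],180,165,4))]
q,res=fit(er,[ray(D,px([(250,350)],180,165,4),28)[0][0],ray(D,px([(250,350)],180,165,4),28)[0][1],0]);print('eraser',q,np.round(res,1))
g=[(S,[[-147,-35,12],[-147,35,12],[0,0,64],[65,-28,202],[65,28,202]],px([(546,185),(655,230),(452,272),(317,88),(412,125)],200,165,6)),
(D,[[-147,35,12],[-147,-35,12],[0,0,64]],px([(147,355),(158,420),(375,287)],180,165,4))]
q,res=fit(g,[550,0,0]);print('gauge',q,np.degrees(q[2]),np.round(res,1))
# trays
crS=lambda p:px(p,200,165,6)
print('knob',ray(S,crS([(90,66)]),177),ray(D,px([(601,246)],180,165,4),177))
bt=[(D,[[-89,67,12],[89,67,12],[-89,-67,12],[89,-67,12]],px([(63,151),(360,104),(92,335),(425,275)],190,260,4)),(S,[[-89,-67,12],[-89,67,12],[89,-67,12]],crS([(278,15),(462,95),(78,170)]))]
q,res=fit(bt,[500,-150,0]);print('black',q,np.degrees(q[2]),np.round(res,1))
wt=[(D,[[-89,67,12],[89,67,12],[89,-67,12]],px([(138,363),(485,292),(577,520)],190,260,4)),(S,[[-89,67,12],[89,67,12]],crS([(220,22),(18,180)]))]
q,res=fit(wt,[500,-300,0]);print('white',q,np.degrees(q[2]),np.round(res,1))
f=1/1.4
print('box corners',ray(S,(np.array([(445,356),(488,374),(415,395),(459,418)])+.5)/1.4-.5,28))
print('pencil',ray(S,(np.array([(453,250),(425,282)])+.5)/1.4-.5,8))
print('rack',ray(D,(np.array([(150,575),(418,516),(445,586)])+.5)/1.4-.5,130))
print('scis,tape',ray(S,(np.array([(305,283),(237,271)])+.5)/1.4-.5,5), 'glue, mug,paint',ray(S,(np.array([(519,425),(340,380),(282,353)])+.5)/1.4-.5,0))
E
```

```text
red [469.1 398.6] 7.0 [ 0.2 -1.9 -0.2 -1.  -0.2  0.4 -0.5 -0.  -0.2 -0.7 -0.  -1.1 -0.3 -0.8
  0.8 -2.3]
yellow [485.  313.7] 6.6 [ 0.3 -0.9 -0.2 -1.3 -0.5 -0.1  0.3 -0.4 -0.1 -0.8 -0.2 -0.7  0.7 -1.7]
blue [490.8 236.5] -3.4 [-0.1 -1.1 -0.1 -1.1 -0.1 -0.6  0.1 -1.   0.2 -0.5 -0.5 -2.   1.2 -0.8
  1.1 -2.4]
green [463.6 153.5] 7.1 [-0.4 -0.9 -0.1 -1.5 -0.  -0.4  0.3 -1.1  0.4 -0.8 -0.8 -1.2  0.7 -1.
  0.9 -0.4]
eraser [ 4.90931624e+02 -1.78280216e+01 -2.69425820e-02] [-0.5 -1.4 -0.2 -2.4  0.3 -0.7 -1.8 -1.1 -0.2 -0.8 -0.2 -1.6  0.2 -0.9
  0.6 -1.6]
gauge [ 5.76079540e+02 -1.96856223e+01  2.45508607e-02] 1.4066607014399402 [-0.  -1.3  0.6 -1.5 -0.7 -0.8 -0.3 -0.9  1.  -0.4 -0.2 -1.   1.5 -0.3
  1.  -0.8]
knob [[ 663.54956865 -163.22125567  177.        ]] [[ 659.83762878 -164.80882072  177.        ]]
black [ 4.70367833e+02 -2.11954211e+02 -7.63733428e-03] -0.43758702119470494 [-0.5 -0.6  1.1 -1.  -0.8  0.1  1.4 -0.8 -0.4 -1.9  0.5 -2.3 -0.9 -2.6]
white [ 4.92268697e+02 -3.65999232e+02  4.28886283e-04] 0.024573373905290127 [ 0.4 -0.7 -0.5  0.   0.8  0.2  0.5 -2.   0.  -2.9]
box corners [[633.16792593 166.29045102  28.        ]
 [628.95139079 259.90884211  28.        ]
 [753.96855352 174.94538994  28.        ]
 [756.24972796 270.65788118  28.        ]]
pencil [[289.93932377 -18.90643409   8.        ]
 [433.80292845  -6.77971255   8.        ]]
rack [[ 221.75908844 -456.89646899  130.        ]
 [ 499.36500535 -455.36152117  130.        ]
 [ 501.10130366 -537.83745491  130.        ]]
scis,tape [[ 588.63062302 -229.90048213    5.        ]
 [ 644.03389403 -388.83219867    5.        ]] glue, mug,paint [[ 686.29117642  358.58008554    0.        ]
 [ 781.3199388    19.40758905    0.        ]
 [ 788.3684352  -123.81459912    0.        ]]
```

```bash
python3 -m jog '[[-0.745,-0.484,0,0,0,-0.1432],[-0.745,-0.484,0,0,0,-0.1432],[-0.745,-0.484,0,0,0,-0.1432],[-0.745,-0.484,0,0,0,-0.1432],[-0.745,-0.484,0,0,0,-0.1432],[-0.745,-0.484,0,0,0,-0.1432]]' 1 60
python3 - <<'E'
from h import *
snap('wrist','w1')
E
```

```text
time: 0.75
tool_pos: [377.7, 347.3, 231.1]
tcp_rot: [-179.9, 0.0, 179.8]
ft_force: [-1.0, 0.7, -0.4]
finger_gap: 85.4
```

View pics/w1.png

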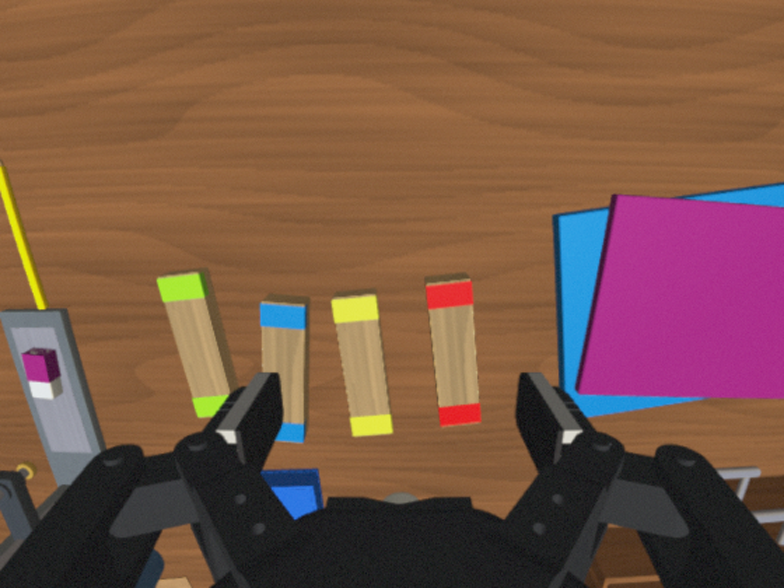

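The wrist view shows red (corners 426,284 / 471,279 / 441,426 / 480,422), yellow, blue and green with the painted side up, and the gauge bed front edge at lower left. I'll compare this with the fixed-camera fits.

```bash
python3 - <<'E'
from h import *
W=load('w1')
f=lambda p,z:np.round(ray(W,(np.array(p)+.5)/1.4-.5,z)[:,:2],1)
def m(n,p,z):
    q=f(p,z); c=q.mean(0); d=(q[2]+q[3]-q[0]-q[1])/2; print(n,c,np.degrees(np.arctan2(d[1],d[0])),np.hypot(*d),q.tolist())
m('red',[(426,283),(471,279),(441,426),(480,422)],27)
m('yel',[(332,299),(377,294),(352,436),(392,433)],22)
m('blu',[(261,304),(307,302),(262,441),(304,441)],27)
m('gre',[(158,279),(202,272),(197,417),(237,413)],22)
print(f([(0,310),(67,309)],12), f([(24,355),(53,348),(32,400),(61,393)],28),f([(25,471)],64))
E
```

```text
red [466.55  400.325] 6.568647714541336 148.1726779807937 [[394.7, 372.0], [391.2, 411.7], [542.3, 389.4], [538.0, 428.2]]
yel [482.05 313.85] 4.696034183205281 147.79614338676095 [[410.7, 287.3], [406.1, 328.3], [557.5, 299.4], [553.9, 340.4]]
blu [486.55 236.9 ] -5.841238508519909 148.37038114125073 [[413.6, 223.4], [411.9, 265.5], [560.6, 207.7], [560.1, 251.0]]
gre [460.7   156.075] 5.153679264684399 146.3918115879436 [[390.9, 128.3], [384.7, 170.7], [536.3, 141.4], [530.9, 183.9]]
[[424.  -53.8]
 [423.   21.8]] [[465.7 -24.1]
 [457.7  10.4]
 [516.7 -31.3]
 [507.5   4.8]] [[576.8 -27.4]]
```

```bash
python3 -m jog '[[-0.4,-1,0,0,0,0],[-0.4,-1,0,0,0,0],[-0.4,-1,0,0,0,0],[-0.4,-1,0,0,0,0],[-0.4,-1,0,0,0,0],[-0.4,-1,0,0,0,0],[-0.4,-1,0,0,0,0]]'
python3 -m jog '[[0,-0.464,0.2,0,0,0],[0,-0.464,0.2,0,0,0],[0,-0.464,0.2,0,0,0],[0,-0.464,0.2,0,0,0],[0,-0.464,0.2,0,0,0],[0,-0.464,0.2,0,0,0]]'
python3 - <<'E'
from h import *
snap('wrist','w2');print(r.sense()['tool_pos'],r.sense()['tcp_rot'],r.sense()['joint_pos'])
E
```

```text
time: 1.5
tool_pos: [476.6, 99.0, 231.1]
tcp_rot: [-180.0, -0.0, 179.8]
ft_force: [-0.3, -0.1, 0.3]
finger_gap: 85.7
time: 2.1
tool_pos: [476.5, -13.9, 181.9]
tcp_rot: [180.0, 0.1, -179.9]
ft_force: [-0.2, 0.6, -0.2]
finger_gap: 85.4
[476.51510191 -13.96219923 182.02083213] [ 1.79980605e+02  6.39920030e-02 -1.79878719e+02] [-7.86544651e+00 -1.04312840e+01  1.08034427e+02  2.83512656e-02
  8.23361809e+01 -9.79905044e+01]
```

View pics/w2.png

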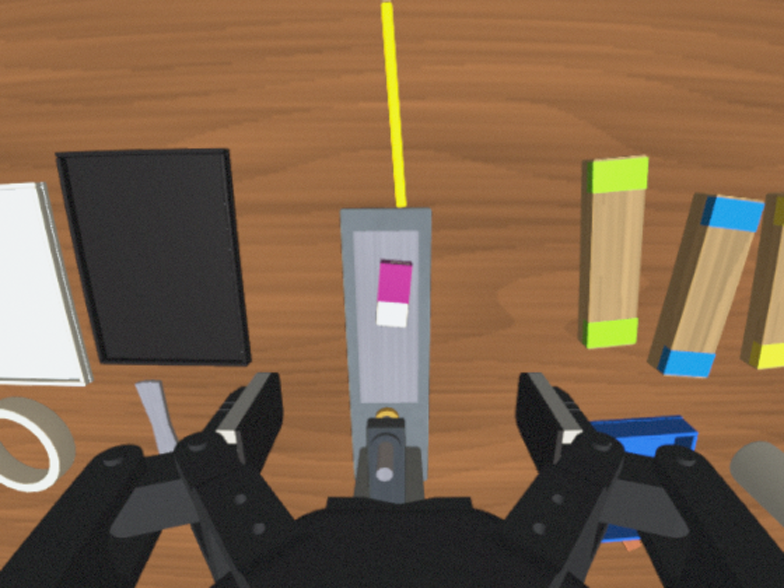

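```bash
python3 - <<'E'
from h import *
W=load('w2')
f=lambda p,z:np.round(ray(W,(np.array(p)+.5)/1.4-.5,z)[:,:2],1)
print('bed',f([(340,209),(432,209),(428,405+60)],12).tolist())
e=f([(380,261),(412,263),(376,325),(408,327)],28);print('er',e.tolist(),e.mean(0))
b=f([(57,152),(229,149),(100,364),(250,363)],12);print('bl',b.tolist(),b.mean(0))
print('white',f([(44,183),(90,384)],12).tolist()); print('stemtop',f([(384,474)],125))
print('pencil',f([(387,3),(402,206)],5).tolist())
g=f([(586,160),(648,156),(588,348),(637,345)],22);print('gr',g.mean(0),g.tolist())
E
```

```text
bed [[426.2, -57.2], [426.2, 12.3], [660.1, 14.8]]
er [[462.9, -26.7], [464.4, -2.9], [513.7, -30.4], [515.4, -5.5]] [489.1   -16.375]
bl [[380.6, -272.7], [382.2, -137.4], [557.7, -275.8], [555.0, -139.9]] [ 468.875 -206.45 ]
white [[403.1, -289.0], [577.9, -290.4]]
stemtop [[572.5 -21.5]]
pencil [[286.0, -21.1], [424.6, -10.3]]
gr [461.475 154.   ] [[389.7, 121.4], [385.8, 167.2], [536.4, 143.0], [534.0, 184.4]]
```

```bash
python3 -m jog '[[-0.05,-0.01,0.2,0,0,0],[-0.05,-0.01,0.4,0,0,0],[-0.05,-0.01,0.55,0,0,0],[-0.05,-0.01,0.62,0,0,0],[-0.05,-0.01,0.66,0,0,0],[-0.05,-0.01,0.664,0,0,0],[-0.05,-0.01,0.664,0,0,0]]' 0.6 40
python3 -m jog '[[0,0,0,0,0,0],[0,0,0,0,0,0],[0,0,0,0,0,0],[0,0,0,0,0,0],[0,0,0,0,0,0],[0,0,0,0,0,0],[0,0,0,0,0,0]]' 0 40
```

```text
time: 2.85
tool_pos: [489.7, -17.7, 16.6]
tcp_rot: [-180.0, 0.1, -180.0]
ft_force: [0.0, -0.6, 0.1]
finger_gap: 51.2
time: 3.55
tool_pos: [490.0, -18.3, 17.0]
tcp_rot: [-180.0, 0.2, 180.0]
ft_force: [-0.2, 0.8, 6.3]
finger_gap: 23.1
```

```bash
python3 -m jog '[[0,0,-0.1,0,0,0],[0,0,-0.3,0,0,0],[0,0,-0.5,0,0,0],[0,0,-0.55,0,0,0]]'
python3 -m jog '[[-0.808,0.94,0,0,0,0],[-0.808,0.94,0,0,0,0],[-0.808,0.94,0,0,0,0],[-0.808,0.94,0,0,0,0],[-0.808,0.94,0,0,0,0],[-0.808,0.94,0,0,0,0],[-0.808,0.94,0,0,0,0],[-0.808,0.94,0,0,0,0]]'
python3 - <<'E'
from h import *
snap('wrist','w3')
E
```

```text
time: 3.95
tool_pos: [492.2, -18.7, 160.1]
tcp_rot: [-179.9, 0.6, 180.0]
ft_force: [1.0, -0.4, 1.1]
finger_gap: 23.1
time: 4.75
tool_pos: [690.6, 218.6, 151.1]
tcp_rot: [-180.0, -0.1, -179.9]
ft_force: [-0.7, 0.2, -0.8]
finger_gap: 22.9
```

View pics/w3.png

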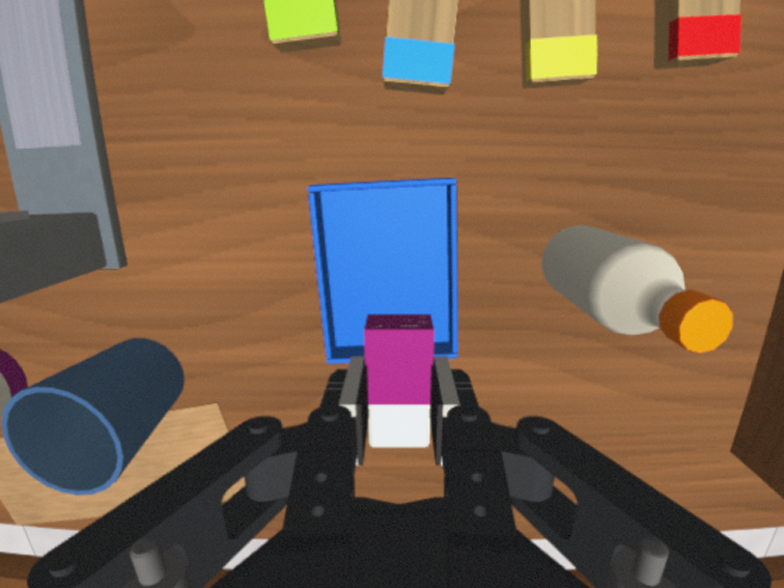

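```bash
python3 -m jog '[[0,0,0.2,0,0,0],[0,0,0.4,0,0,0],[0,0,0.5,0,0,0],[0,0,0.54,0,0,0],[0,0,0.54,0,0,0],[0,0,0.54,0,0,0]]'
python3 -m jog '[[0,0,0,0,0,0],[0,0,0,0,0,0],[0,0,0,0,0,0],[0,0,-0.1,0,0,0],[0,0,-0.3,0,0,0],[0,0,-0.5,0,0,0],[0,0,-0.5,0,0,0]]' 0.5
python3 - <<'E'
from h import *
snap('wrist','w4')
E
```

```text
time: 5.4
tool_pos: [692.0, 216.7, 20.7]
tcp_rot: [180.0, 0.2, 180.0]
ft_force: [0.7, 0.2, -0.2]
finger_gap: 23.2
time: 6.1
tool_pos: [695.9, 218.3, 154.7]
tcp_rot: [179.8, 0.9, -180.0]
ft_force: [1.7, -0.6, 2.2]
finger_gap: 42.6
```

View pics/w4.png

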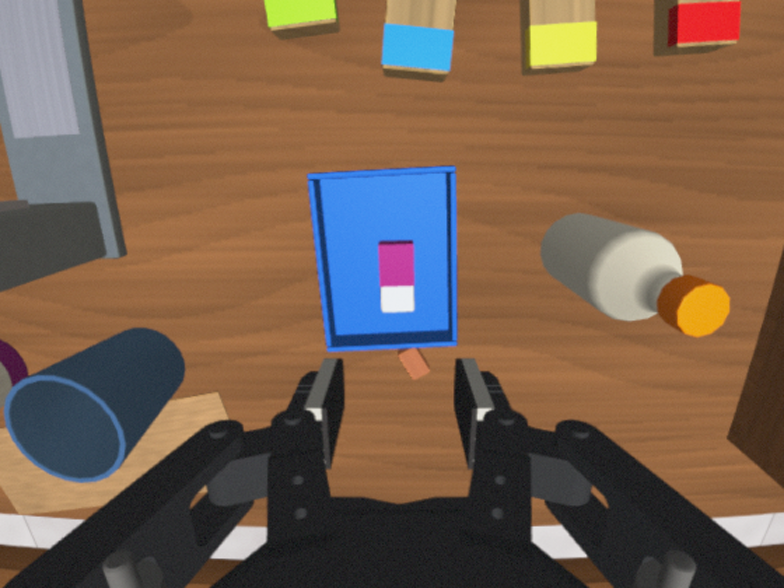

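```bash
python3 -m jog '[[1,0.72,-0.2,0,0,-0.036],[1,0.72,-0.2,0,0,-0.036],[1,0.72,-0.2,0,0,-0.036],[1,0.72,-0.2,0,0,-0.036],[1,0.72,-0.2,0,0,-0.036],[1,0.72,-0.2,0,0,-0.036],[1,0.72,-0.2,0,0,-0.036],[1,0.72,-0.2,0,0,-0.036]]' 1
python3 - <<'E'
from h import *
snap('wrist','w5'); print(r.sense()['tool_pos'])
E
```

```text
time: 6.95
tool_pos: [438.9, 398.2, 192.8]
tcp_rot: [180.0, 0.0, -173.3]
ft_force: [0.5, 0.2, 0.4]
finger_gap: 85.7
[440.13690911 397.05336776 192.39058337]
```

View pics/w5.png

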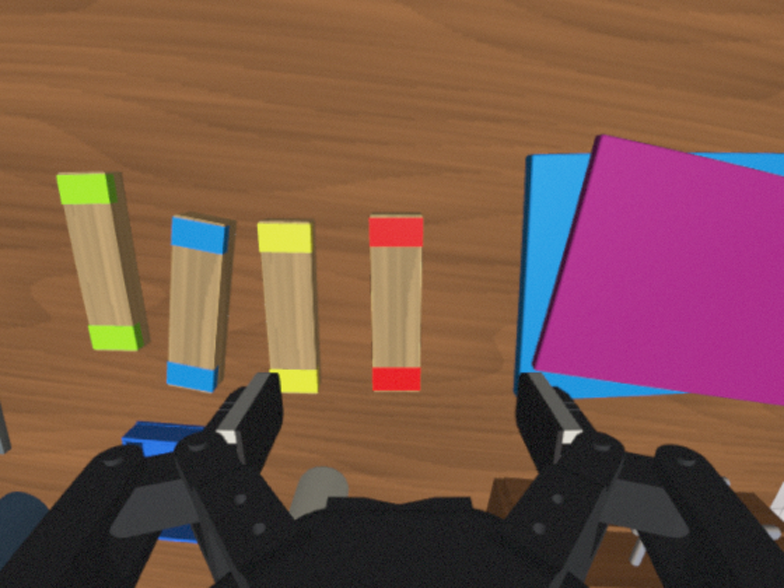

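```bash
cat >> h.py <<'E'
def meas(f,p,z,state=None):
    W=load(f); q=ray(W,(np.array(p)+.5)/1.4-.5,z); c=q.mean(0); d=(q[2]+q[3]-q[0]-q[1])/2
    st=r.sense(); T=R.from_euler('xyz',st['tcp_rot'],degrees=True); 
    print(f,'centre',c[:2].round(1),'yaw',np.degrees(np.arctan2(d[1],d[0])).round(1),'len',np.hypot(*d[:2]).round(1),'tool-frame mm',T.inv().apply(c-st['tool_pos']).round(1),'units',(T.inv().apply(c-st['tool_pos'])/250).round(3))
E
python3 - <<'E'
from h import *
meas('w5',[(369,218),(423,217),(373,391),(421,390)],27)
E
```

```text
w5 centre [467.6 400.8] yaw 6.9 len 146.2 tool-frame mm [-27.7   0.7 165.4] units [-0.111  0.003  0.662]
```

```bash
python3 -m jog '[[0,0.003,0.2,0,0,0],[0,0.003,0.4,0,0,0],[0,0.003,0.58,0,0,0],[0,0.003,0.68,0,0,0],[0,0.003,0.73,0,0,0],[0,0.003,0.745,0,0,0],[0,0.003,0.745,0,0,0]]' 0.75 60
python3 -m jog '[[0,0,0,0,0,0],[0,0,0,0,0,0],[0,0,0,0,0,0],[0,0,0,0,0,0],[0,0,0,0,0,0],[0,0,0,0,0,0]]' 0 60
python3 -m jog '[[0,0,-0.02,0,0,0],[0,0,-0.1,0,0,0],[0,0,-0.3,0,0,0],[0,0,-0.3,0,0,0]]'
python3 - <<'E'
from h import *
snap('wrist','w6');print(r.sense()['finger_gap'])
E
```

```text
time: 7.7
tool_pos: [441.6, 397.4, 7.0]
tcp_rot: [180.0, 0.0, -173.6]
ft_force: [1.0, 0.5, -0.1]
finger_gap: 64.1
time: 8.3
tool_pos: [442.0, 398.8, 8.9]
tcp_rot: [179.9, 0.2, -173.5]
ft_force: [0.9, -1.1, 6.0]
finger_gap: 38.3
time: 8.7
tool_pos: [444.1, 400.7, 89.7]
tcp_rot: [179.7, 0.6, -173.5]
ft_force: [2.1, 1.0, -0.3]
finger_gap: 38.5
38.45711903849372
```

View pics/w6.png

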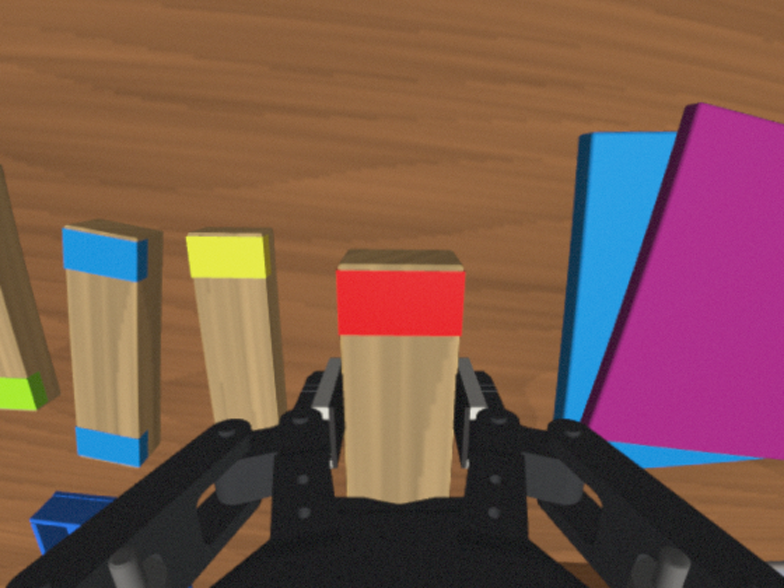

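```bash
python3 -m jog '[[0,0,-0.04,0,0,0.034],[0,0,-0.08,0,0,0.034],[0,0,-0.08,0,0,0.034]]'
python3 -m jog '[[0,-0.2,0,0,0,0],[0,-0.4,0,0,0,0],[0,-0.6,0,0,0,0],[0,-0.8,0,0,0,0],[0,-1,0,0,0,0],[0,-1,0,0,0,0]]'
python3 -c "
from bench import r;print(r.sense())"
```

```text
time: 9.05
tool_pos: [440.9, 398.2, 103.0]
tcp_rot: [179.9, 0.1, -179.5]
ft_force: [-0.2, 0.5, -1.1]
finger_gap: 38.8
time: 9.65
tool_pos: [441.6, 142.4, 100.8]
tcp_rot: [-179.9, -0.1, -179.8]
ft_force: [-0.6, 1.0, -1.2]
finger_gap: 38.7
{'time': 9.65, 'joint_pos': array([ 11.62433472,  -7.87211182, 114.58202134,  -0.12001761,
        73.36878444, -78.55003277]), 'qd': array([ 5.04756763,  1.79079447, -2.37492955,  2.73459342, -0.74816932,
        5.70533856]), 'joint_efforts': array([ -2.57495418, -40.90772867, -46.52129173,  -0.68732578,
         0.20840123,  -1.48030221]), 'tool_pos': array([441.63655742, 142.37506065, 100.80698255]), 'tcp_rot': array([-1.79871709e+02, -5.43427119e-02, -1.79791264e+02]), 'ft_force': array([-0.5695152 ,  0.97600068, -1.17308803]), 'wrist_torque': array([0.00586629, 0.00986114, 0.04387851]), 'finger_gap': 38.72765514897702}
```

```bash
python3 -m jog '[[0,-0.15,0,0,0,0],[0,-0.35,0,0,0,0],[0,-0.55,0,0,0,0],[0,-0.63,0,0,0,0],[0,-0.67,0,0,0,0],[0,-0.67,0,0,0,0],[0,-0.67,0,0,0,0],[0,-0.67,0,0,0,0]]'
python3 - <<'E'
from h import *
snap('wrist','w7');snap('side','s7');print(r.sense()['finger_gap']);crop('s7',150,150,180,130,4,'s7c')
E
```

```text
time: 10.45
tool_pos: [443.0, -18.5, 101.3]
tcp_rot: [180.0, -0.0, -179.5]
ft_force: [0.1, 0.6, -0.7]
finger_gap: 38.7
38.62111364478089
```

View pics/w7.png

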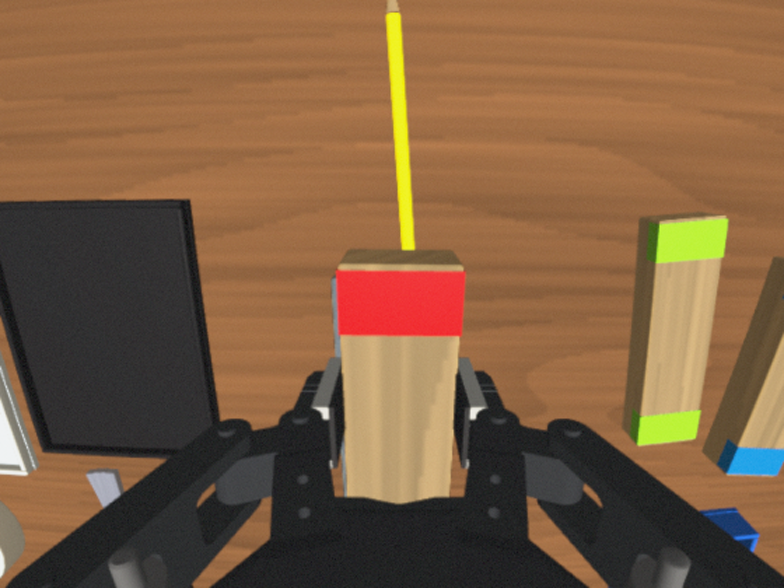

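View pics/s7c.png

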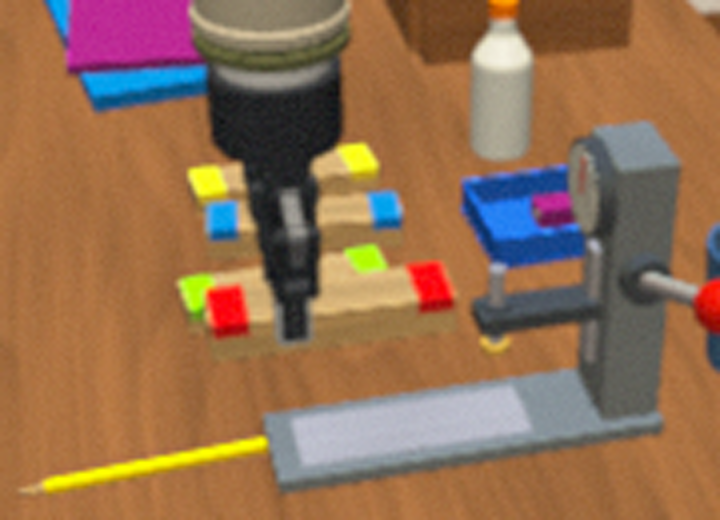

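```bash
python3 -m jog '[[0,-0.012,0.1,0,0,0],[0,-0.012,0.2,0,0,0],[0,-0.012,0.28,0,0,0],[0,-0.012,0.296,0,0,0],[0,-0.012,0.296,0,0,0],[0,-0.012,0.296,0,0,0]]'
python3 -m jog '[[-0.05,0,0,0,0,0],[-0.1,0,0,0,0,0],[-0.15,0,0,0,0,0],[-0.2,0,0,0,0,0],[-0.204,0,0,0,0,0],[-0.204,0,0.01,0,0,0],[-0.204,0,0.018,0,0,0],[-0.204,0,0.018,0,0,0]]'
python3 - <<'E'
from h import *
snap('side','s8');crop('s8',150,150,180,130,4,'s8c')
E
```

```text
time: 11.15
tool_pos: [443.9, -22.7, 28.6]
tcp_rot: [-180.0, 0.1, -179.6]
ft_force: [-0.5, -1.1, -1.0]
finger_gap: 38.7
time: 11.95
tool_pos: [493.2, -22.4, 22.6]
tcp_rot: [180.0, -0.1, -179.6]
ft_force: [-0.8, 0.6, -1.5]
finger_gap: 38.6
```

View pics/s8c.png

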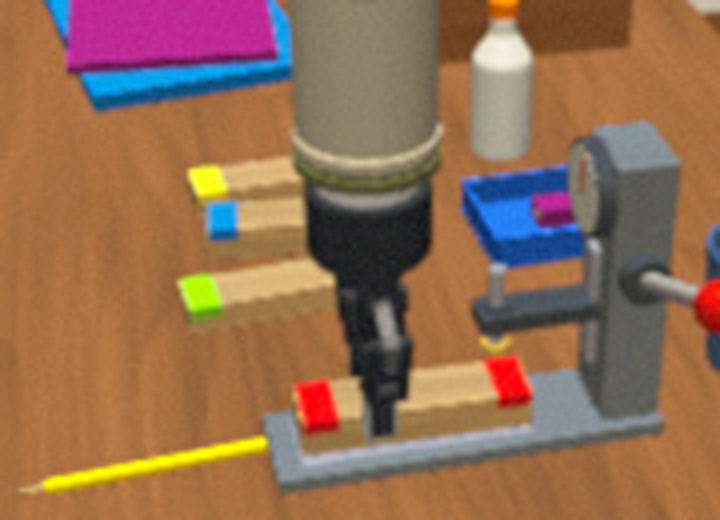

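```bash
python3 -m jog '[[0,0,0.008,0,0,0],[0,0,0.008,0,0,0],[0,0,0.008,0,0,0]]'
python3 -m jog '[[0,0,0,0,0,0],[0,0,0,0,0,0],[0,0,0,0,0,0],[0,0,-0.04,0,0,0],[0,0,-0.15,0,0,0],[0.1,0,-0.35,0,0,0],[0.1,0,-0.55,0,0,0],[0.1,0,-0.75,0,0,0],[0.1,0,-0.75,0,0,0]]' 0.7
python3 - <<'E'
from h import *
snap('wrist','w9')
E
```

```text
time: 12.3
tool_pos: [494.0, -22.5, 21.1]
tcp_rot: [-180.0, 0.0, -179.6]
ft_force: [-0.3, -0.1, -0.7]
finger_gap: 38.6
time: 13.2
tool_pos: [472.8, -23.3, 217.4]
tcp_rot: [-179.9, 0.7, -179.6]
ft_force: [1.5, -0.3, 0.4]
finger_gap: 59.4
```

View pics/w9.png

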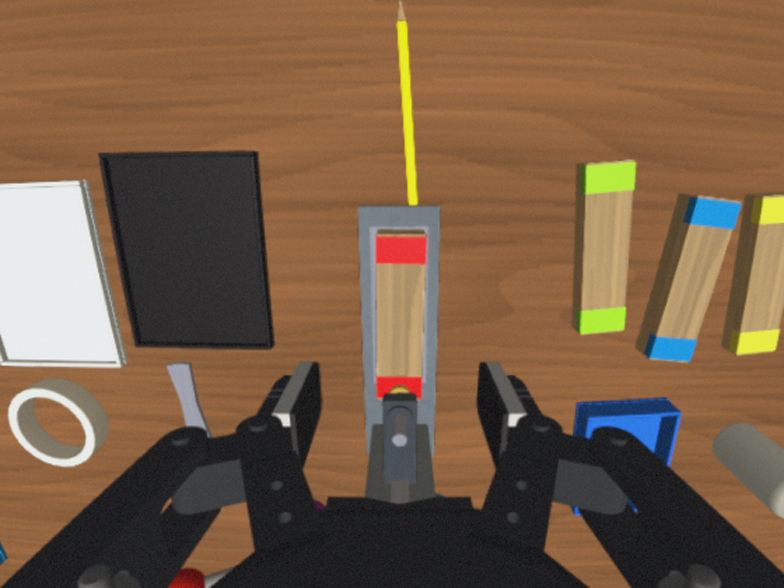

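```bash
python3 -m jog '[[0,-0.2,-0.04,0,0,0],[0,-0.4,-0.04,0,0,0],[0,-0.576,-0.04,0,0,0],[-0.2,-0.576,-0.04,0,0,0],[-0.4,-0.576,-0.04,0,0,0],[-0.6,-0.576,-0.04,0,0,0],[-0.756,-0.576,-0.04,0,0,0],[-0.756,-0.576,-0.04,0,0,0],[-0.756,-0.576,-0.04,0,0,0]]' 0
python3 - <<'E'
from h import *
snap('side','s10');crop('s10',200,100,180,130,4,'s10c');snap('wrist','w10')
E
```

```text
time: 14.15
tool_pos: [658.4, -165.0, 215.5]
tcp_rot: [179.9, -0.3, -179.6]
ft_force: [-0.5, -0.8, 1.2]
finger_gap: 0.1
```

View pics/s10c.png

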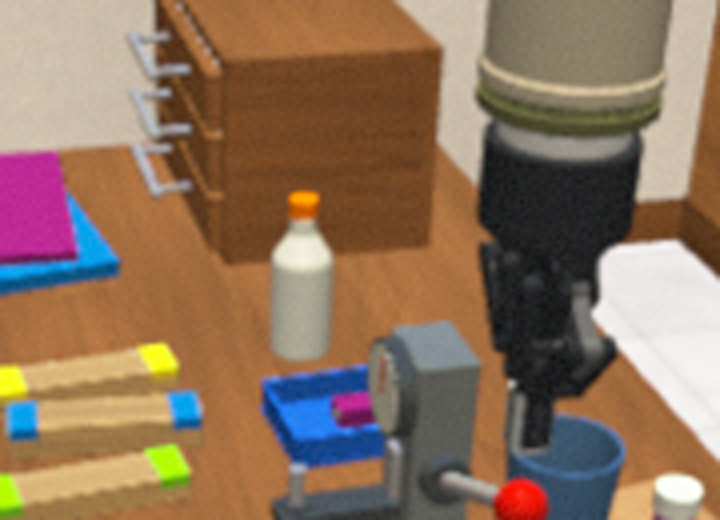

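View pics/w10.png

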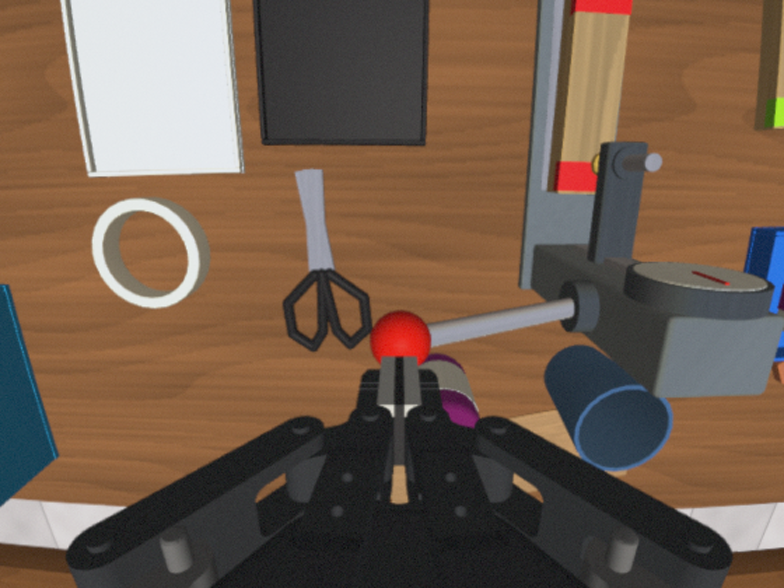

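```bash
python3 - <<'E'
from h import *
W=load('w10');print(ray(W,(np.array([(401,340)])+.5)/1.4-.5,177), r.sense()['tool_pos'])
print(proj(W,[r.sense()['tool_pos']])*1.4)
E
```

```text
[[ 659.07631861 -163.02813412  177.        ]] [ 658.05717671 -165.4111269   217.95554217]
[[395.30725093 378.51069521]]
```

```bash
python3 -m jog '[[-0.008,-0.012,0.06,0,0,0],[-0.008,-0.012,0.09,0,0,0],[-0.008,-0.012,0.12,0,0,0],[-0.008,-0.012,0.16,0,0,0],[-0.008,-0.012,0.2,0,0,0],[-0.008,-0.012,0.24,0,0,0],[-0.008,-0.012,0.28,0,0,0],[-0.008,-0.012,0.32,0,0,0],[-0.008,-0.012,0.36,0,0,0]]'
python3 -m jog '[[0,0,0.03,0,0,0],[0,0,0.06,0,0,0],[0,0,0.09,0,0,0],[0,0,0.1,0,0,0],[0,0,0.108,0,0,0],[0,0,0.108,0,0,0]]'
python3 - <<'E'
from h import *
snap('side','s11');crop('s11',200,130,180,130,4,'s11c');print(r.sense()['ft_force'],r.sense()['tool_pos'])
E
```

```text
time: 15.15
tool_pos: [661.0, -168.4, 127.6]
tcp_rot: [180.0, -0.0, -179.6]
ft_force: [0.4, -3.6, 6.0]
finger_gap: 0.5
time: 15.75
tool_pos: [661.1, -166.6, 101.2]
tcp_rot: [179.9, -0.0, -179.6]
ft_force: [-1.3, 4.7, 7.0]
finger_gap: -0.2
[-1.86307512  4.7473602   8.53147399] [ 661.05598527 -166.62667393  101.38160941]
```

View pics/s11c.png

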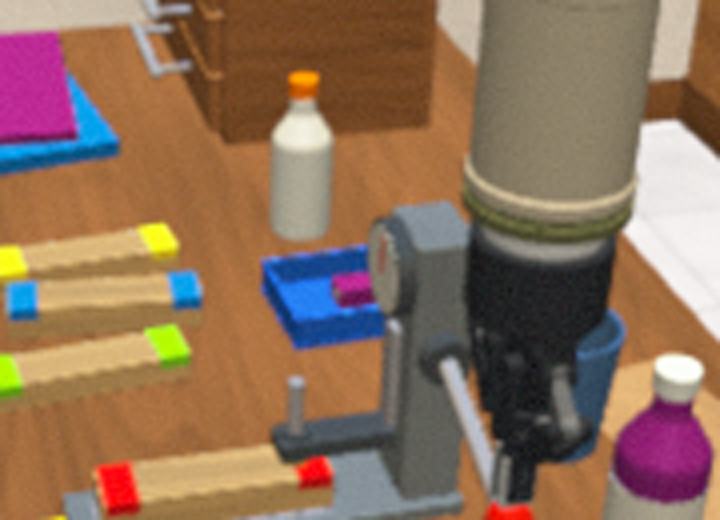

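```bash
python3 -m jog '[[0,0,0.01,0,0,0],[0,0,0.016,0,0,0],[0,0,0.016,0,0,0],[0,0,0.016,0,0,0],[0,0,0.016,0,0,0],[0,0,0.016,0,0,0]]'
```

```text
time: 16.4
tool_pos: [661.4, -166.5, 98.3]
tcp_rot: [179.9, 0.0, -179.6]
ft_force: [-3.1, 7.0, 11.7]
finger_gap: 0.3
```

```bash
python3 -m jog '[[0,0,0.008,0,0,0],[0,0,0.012,0,0,0],[0,0,0.012,0,0,0],[0,0,0.012,0,0,0],[0,0,0.012,0,0,0]]'
python3 - <<'E'
from h import *
snap('side','s12');crop('s12',200,150,150,130,5,'s12c');print(r.sense()['ft_force'],r.sense()['tool_pos'])
E
```

```text
time: 16.9
tool_pos: [661.6, -166.5, 97.7]
tcp_rot: [179.9, 0.1, -179.6]
ft_force: [-10.4, 8.3, 24.2]
finger_gap: 0.2
[-10.21008502   9.21305299  24.11382467] [ 661.60497793 -166.49684679   97.64776351]
```

View pics/s12c.png

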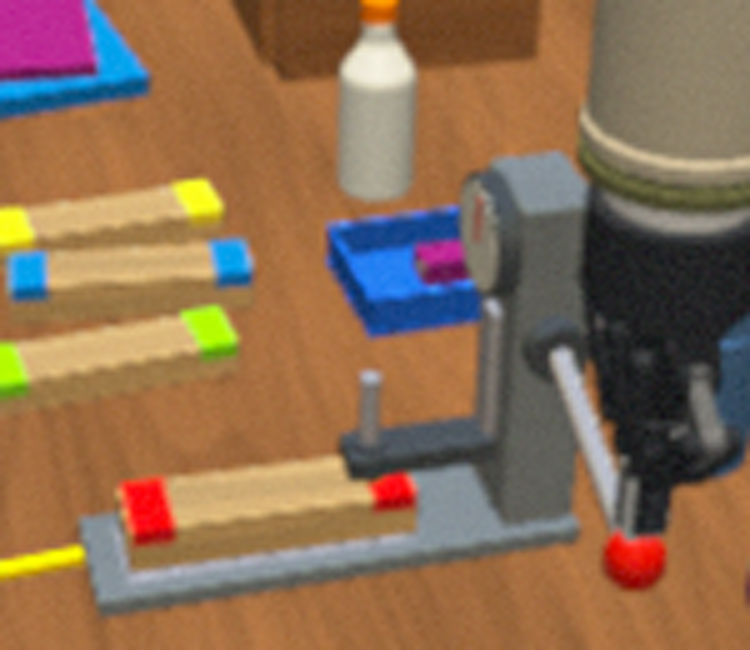

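```bash
python3 -m jog '[[0,0,-0.012,0,0,0],[0,0,-0.03,0,0,0],[0,0,-0.055,0,0,0],[0,0,-0.08,0,0,0],[0,0,-0.105,0,0,0],[0,0,-0.13,0,0,0],[0,0,-0.155,0,0,0],[0,0,-0.18,0,0,0],[0,0,-0.205,0,0,0],[0,0,-0.23,0,0,0]]'
python3 -m jog '[[0,0,-0.025,0,0,0],[0,0,-0.05,0,0,0],[0,0,-0.075,0,0,0],[0,0,-0.1,0,0,0],[0,0,-0.125,0,0,0],[0,0,-0.15,0,0,0],[0,0,-0.175,0,0,0],[0,0,-0.2,0,0,0],[0,0,-0.26,0,0,0],[0,0,-0.26,0,0,0]]'
```

```text
time: 17.95
tool_pos: [660.6, -167.6, 151.9]
tcp_rot: [179.9, -0.1, -179.6]
ft_force: [0.6, 1.6, 3.0]
finger_gap: 0.2
time: 18.95
tool_pos: [662.2, -169.0, 220.4]
tcp_rot: [-179.9, 0.2, -179.6]
ft_force: [0.8, -0.3, 0.3]
finger_gap: 0.2
```

```bash
python3 -m jog '[[0.2,0,0,0,0,0],[0.4,0,0,0,0,0],[0.6,0,0,0,0,0],[0.756,0.1,0,0,0,0],[0.756,0.3,0,0,0,0],[0.756,0.5,0,0,0,0],[0.756,0.586,0,0,0,0],[0.756,0.586,0,0,0,0],[0.756,0.586,0,0,0,0]]' 0.72
python3 - <<'E'
from h import *
snap('wrist','w13');print(r.sense()['tool_pos'])
E
```

```text
time: 19.85
tool_pos: [471.2, -23.1, 217.3]
tcp_rot: [-180.0, 0.0, -179.5]
ft_force: [0.8, -1.4, -0.3]
finger_gap: 61.3
[471.21902801 -23.66796336 217.2422447 ]
```

View pics/w13.png

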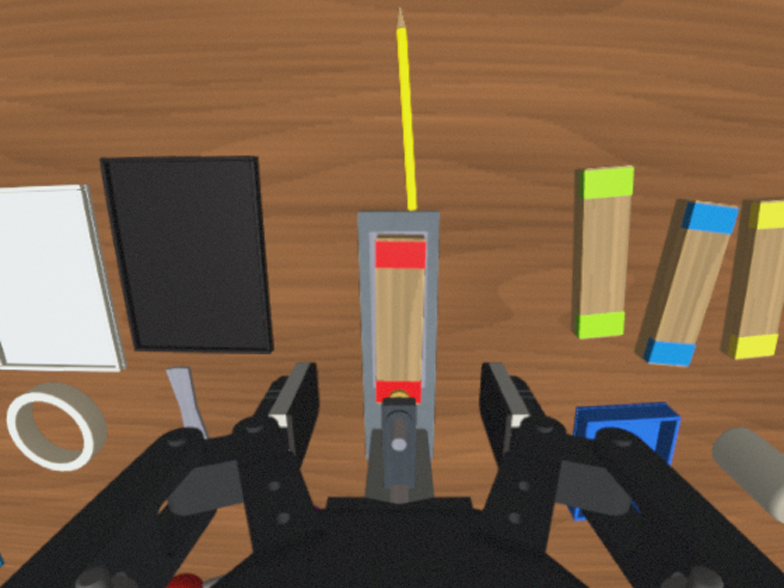

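```bash
python3 - <<'E'
from h import *
meas('w13',[(101,158),(258,156),(135,352),(272,352)],12)
W=load('w13');print(ray(W,(np.array([(86,186),(122,370)])+.5)/1.4-.5,12))
E
python3 -m jog '[[-0.08,0.004,0.2,0,0,0],[-0.088,0.004,0.4,0,0,0],[-0.088,0.004,0.6,0,0,0],[-0.088,0.004,0.7,0,0,0],[-0.088,0.004,0.76,0,0,0],[-0.088,0.004,0.784,0,0,0],[-0.088,0.004,0.784,0,0,0]]'
python3 -m jog '[[0,0,0,0,0,0],[0,0,0,0,0,0],[0,0,0,0,0,0],[0,0,0,0,0,0],[0,0,0,0,0,0]]' 0 60
python3 -m jog '[[0,0,-0.02,0,0,0],[0,0,-0.02,0,0,0],[0.05,0,-0.02,0,0,0],[0.15,0,-0.02,0,0,0],[0.25,0,-0.02,0,0,0],[0.25,0,-0.1,0,0,0],[0.25,0,-0.3,0,0,0],[0.25,0,-0.35,0,0,0],[0.25,0,-0.35,0,0,0]]'
python3 - <<'E'
from h import *
snap('wrist','w14')
E
```

```text
w13 centre [ 469.4 -206.9] yaw -0.8 len 176.3 tool-frame mm [   3.2 -183.1  205.3] units [ 0.013 -0.732  0.821]
[[ 403.57458292 -291.30588644   12.        ]
 [ 578.29282299 -292.94798051   12.        ]]
time: 20.6
tool_pos: [492.6, -22.9, 20.4]
tcp_rot: [180.0, -0.1, -179.7]
ft_force: [0.1, 0.6, 0.7]
finger_gap: 61.5
time: 21.1
tool_pos: [494.6, -22.4, 22.8]
tcp_rot: [-179.9, 0.2, -179.6]
ft_force: [-0.4, -1.5, 5.6]
finger_gap: 38.5
time: 22.0
tool_pos: [432.9, -22.8, 111.5]
tcp_rot: [-179.9, 0.4, -179.6]
ft_force: [-0.0, 0.2, -1.5]
finger_gap: 38.5
```

View pics/w14.png

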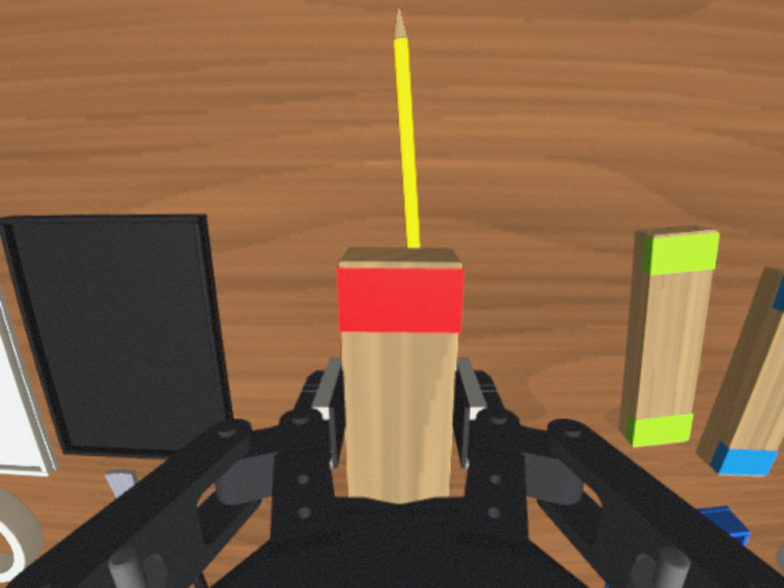

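```bash
python3 - <<'E'
from h import *
S=load('scene0');D=load('side0')
def tri(a,b):
    A=[]
    for s,u in((S,a),(D,b)):
        u=(np.array(u,float)+.5)/1.4-.5
        p0=ray(s,[u],0)[0];p1=ray(s,[u],300)[0];d=p1-p0;d/=np.linalg.norm(d);A.append((p0,d))
    M=sum(np.eye(3)-np.outer(d,d) for p,d in A);v=sum((np.eye(3)-np.outer(d,d))@p for p,d in A)
    return np.linalg.solve(M,v),[np.linalg.norm(np.cross(d,np.linalg.solve(M,v)-p)) for p,d in A]
print(tri((241,155),(418,516)),tri((303,118),(150,575)))
print(r.sense()['tool_pos'])
E
```

```text
(array([ 480.08587616, -502.88829473,  199.93097623]), [np.float64(0.37364671155844226), np.float64(0.37364671155828094)]) (array([ 242.20706301, -508.31495681,  203.13235398]), [np.float64(2.051606939857482), np.float64(2.051606939857379)])
[431.42119988 -22.50267991 109.25603033]
```

```bash
python3 -m jog '[[-0.02,-0.15,0,0,0,0],[-0.06,-0.35,0,0,0,0],[-0.1,-0.55,0,0,0,0],[-0.14,-0.75,0,0,0,0],[-0.14,-0.95,0,0,0,0],[-0.14,-1,0,0,0,0],[-0.14,-1,0,0,0,0]]'
python3 -m jog '[[0,-0.15,0.05,0,0,0],[0,-0.35,0.1,0,0,0],[0,-0.45,0.15,0,0,0],[0,-0.472,0.2,0,0,0],[0,-0.472,0.2,0,0,0],[0,-0.472,0.2,0,0,0],[0,-0.472,0.2,0,0,0]]'
python3 - <<'E'
from h import *
snap('wrist','w15');snap('side','s15')
E
```

```text
time: 22.75
tool_pos: [465.6, -273.5, 106.0]
tcp_rot: [179.9, -0.2, -179.8]
ft_force: [-0.3, 0.3, -1.6]
finger_gap: 38.8
time: 23.45
tool_pos: [468.5, -388.6, 58.9]
tcp_rot: [180.0, 0.0, -179.5]
ft_force: [-1.2, 0.5, -1.0]
finger_gap: 38.6
```

View pics/w15.png

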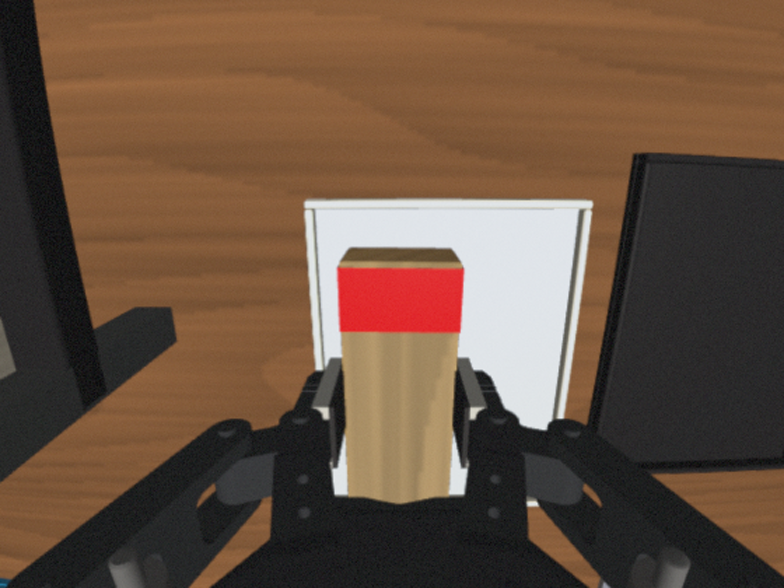

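View pics/s15.png

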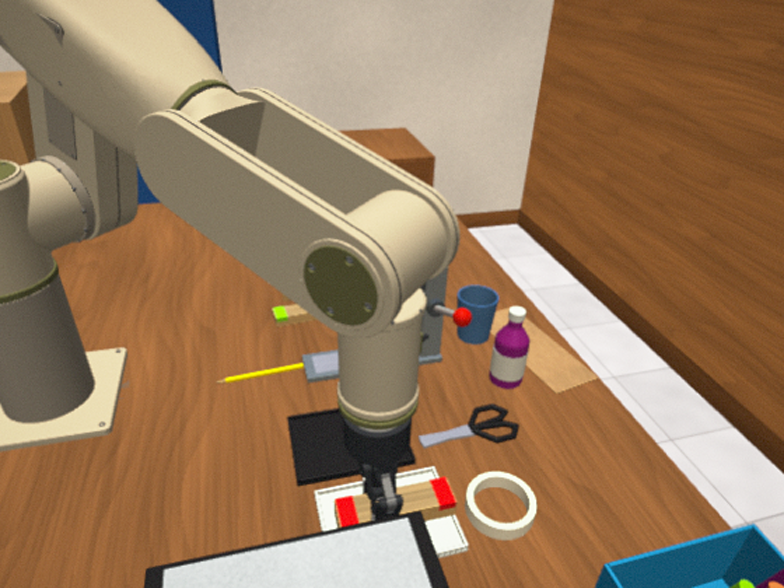

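```bash
python3 - <<'E'
from h import *
W=load('w15');print(ray(W,(np.array([(305,203),(591,203),(539,506)])+.5)/1.4-.5,12),r.sense()['tool_pos'])
E
```

```text
[[ 405.22464661 -430.8537797    12.        ]
 [ 403.77883182 -299.17694227   12.        ]
 [ 579.91241185 -302.84200539   12.        ]] [ 468.68711458 -389.32910123   59.51957095]
```

```bash
python3 -m jog '[[0,-0.028,0,0,0,0],[0,-0.028,0.08,0,0,0],[0,-0.028,0.14,0,0,0],[0,-0.028,0.176,0,0,0],[0,-0.028,0.176,0,0,0],[0,-0.028,0.176,0,0,0]]'
python3 -m jog '[[0,0,0,0,0,0],[0,0,0,0,0,0],[0,0,-0.01,0,0,0],[0,0,-0.1,0,0,0],[0,0,-0.3,0,0,0],[0,0,-0.5,0,0,0],[0,0.1,-0.6,0,0,0],[0,0.1,-0.6,0,0,0]]' 0.57
python3 - <<'E'
from h import *
snap('wrist','w16')
E
```

```text
time: 24.15
tool_pos: [467.8, -397.1, 14.2]
tcp_rot: [180.0, -0.0, -179.6]
ft_force: [1.0, 0.5, -1.6]
finger_gap: 38.8
time: 24.95
tool_pos: [470.5, -372.6, 171.1]
tcp_rot: [-179.7, 0.4, -179.6]
ft_force: [0.2, -0.1, -0.3]
finger_gap: 49.0
```

View pics/w16.png

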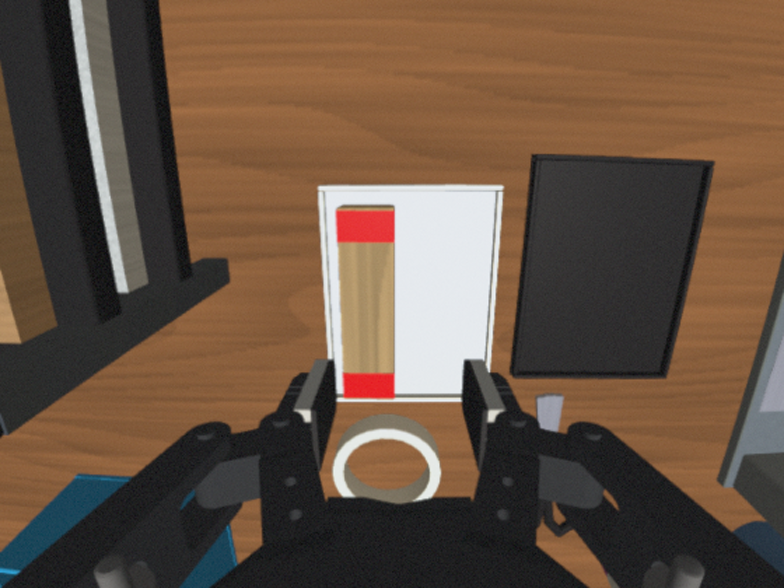

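```bash
python3 - <<'E'
from h import *
meas('w16',[(336,210),(395,210),(343,399),(395,398)],31)
meas('w16',[(533,155),(712,162),(512,377),(667,377)],12)
meas('w16',[(319,187),(503,187),(331,401),(490,401)],12)
E
python3 -m jog '[[0,0.2,0,0,0,0],[0,0.4,0,0,0,0],[0,0.6,0,0,0,0],[0,0.8,0,0,0,0],[0,1,0,0,0,0],[0,1,0,0,0,0],[0,1,0,0,0,0]]' 0.75
python3 -m jog '[[0,0.2,0,0,0,0],[0,0.4,0,0,0,0],[0,0.6,0,0,0,0],[0,0.8,0,0,0,0],[0,1,0,0,0,0],[0,1,0,0,0,0],[0,1,0,0,0,0]]'
python3 -m jog '[[0.07,0.15,0,0,0,-0.032],[0.07,0.35,0,0,0,-0.032],[0.07,0.55,0,0,0,-0.032],[0.07,0.74,0,0,0,-0.032],[0.07,0.74,0,0,0,-0.032],[0.07,0.74,0,0,0,-0.032]]'
python3 - <<'E'
from h import *
snap('wrist','w17')
E
```

```text
w16 centre [ 492.9 -395.5] yaw 0.0 len 146.9 tool-frame mm [-22.9 -22.5 137.1] units [-0.091 -0.09   0.549]
w16 centre [ 469.4 -211.1] yaw 0.4 len 174.8 tool-frame mm [ -0.7 162.1 155.3] units [-0.003  0.649  0.621]
w16 centre [ 492.4 -363. ] yaw 0.8 len 175.8 tool-frame mm [-22.5  10.  156. ] units [-0.09   0.04   0.624]
time: 25.7
tool_pos: [465.6, -121.1, 163.2]
tcp_rot: [180.0, -0.1, -179.5]
ft_force: [1.2, -0.2, -0.7]
finger_gap: 64.3
time: 26.4
tool_pos: [464.6, 127.6, 163.7]
tcp_rot: [-179.9, -0.1, -179.5]
ft_force: [0.6, -0.2, 1.2]
finger_gap: 63.9
time: 27.0
tool_pos: [446.7, 311.3, 163.6]
tcp_rot: [-179.9, -0.1, -173.9]
ft_force: [0.7, -1.3, 0.4]
finger_gap: 64.4
```

View pics/w17.png

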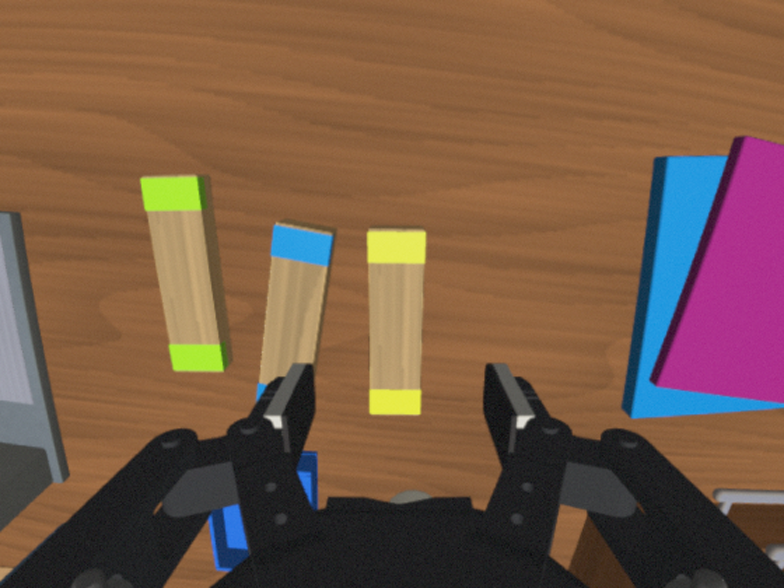

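```bash
python3 - <<'E'
from h import *
meas('w17',[(367,232),(426,231),(370,415),(421,413)],22)
W=load('w17');c=ray(W,(np.array([(332,235),(318,362)])+.5)/1.4-.5,27);print(c)
E
```

```text
w17 centre [482.6 313.9] yaw 5.6 len 146.6 tool-frame mm [-36.1  -0.4 141.7] units [-0.144 -0.001  0.567]
[[415.99386111 262.78671689  27.        ]
 [513.27220019 257.63283131  27.        ]]
```

```bash
python3 -m jog '[[-0.042,-0.002,0.2,0,0,0],[-0.042,-0.002,0.4,0,0,0],[-0.042,-0.002,0.5,0,0,0],[-0.042,-0.002,0.58,0,0,0],[-0.042,-0.002,0.614,0,0,0],[-0.042,-0.002,0.614,0,0,0],[-0.042,-0.002,0.614,0,0,0]]' 0.6
python3 -m jog '[[0,0,0,0,0,0],[0,0,0,0,0,0],[0,0,0,0,0,0],[0,0,0,0,0,0],[0,0,0,0,0,0]]' 0 60
python3 -m jog '[[0,0,-0.02,0,0,0],[0,0,-0.1,0,0,0],[0,0,-0.3,0,0,0.031],[0,0,-0.38,0,0,0.031],[0,0,-0.38,0,0,0.031],[0,0,-0.38,0,0,0.031]]'
python3 - <<'E'
from h import *
snap('wrist','w18');print(r.sense()['tool_pos'])
E
```

```text
time: 27.75
tool_pos: [457.6, 312.8, 12.3]
tcp_rot: [180.0, 0.1, -174.0]
ft_force: [-0.3, -0.4, 1.5]
finger_gap: 51.5
time: 28.25
tool_pos: [458.2, 313.9, 13.4]
tcp_rot: [179.9, 0.2, -173.9]
ft_force: [0.5, -1.9, 6.4]
finger_gap: 38.0
time: 28.85
tool_pos: [456.7, 313.6, 106.7]
tcp_rot: [180.0, 0.1, -179.4]
ft_force: [0.1, 0.6, -2.0]
finger_gap: 37.6
[455.81702304 313.08241536 105.34007659]
```

View pics/w18.png

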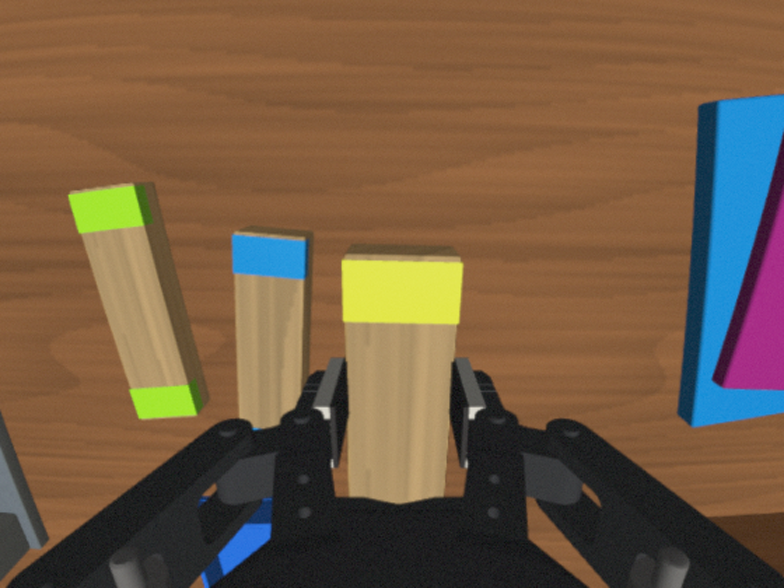

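```bash
python3 -m jog '[[0.048,-0.15,0,0,0,0],[0.048,-0.35,0,0,0,0],[0.048,-0.55,0,0,0,0],[0.048,-0.75,0,0,0,0],[0.048,-0.95,0,0,0,0],[0.048,-1,0,0,0,0],[0.048,-1,0,0,0,0]]'
python3 -m jog '[[0,-0.1,0,0,0,0],[0,-0.2,0,0,0,0],[0,-0.3,0.1,0,0,0],[0,-0.34,0.2,0,0,0],[0,-0.34,0.25,0,0,0],[0,-0.34,0.28,0,0,0],[0,-0.34,0.28,0,0,0],[0,-0.34,0.28,0,0,0]]'
python3 - <<'E'
from h import *
snap('wrist','w19');print(r.sense()['tool_pos'])
E
```

```text
time: 29.6
tool_pos: [445.7, 61.4, 104.5]
tcp_rot: [-180.0, -0.2, -179.7]
ft_force: [-0.8, 0.9, -1.8]
finger_gap: 38.1
time: 30.4
tool_pos: [448.1, -20.9, 36.6]
tcp_rot: [180.0, 0.0, -179.4]
ft_force: [-0.4, 0.1, -0.4]
finger_gap: 37.7
[448.44093677 -21.11243494  36.99913074]
```

View pics/w19.png

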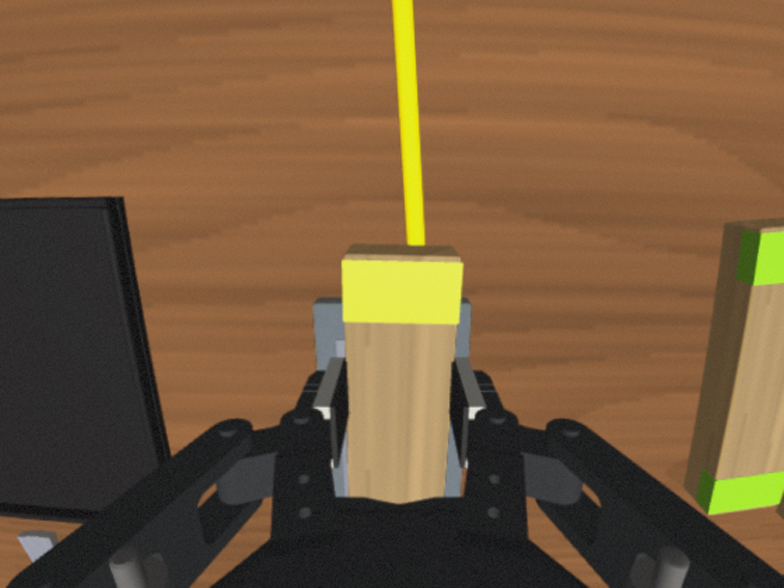

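```bash
python3 -m jog '[[-0.04,-0.004,0.02,0,0,0],[-0.08,-0.004,0.028,0,0,0],[-0.12,-0.004,0.028,0,0,0],[-0.16,-0.004,0.028,0,0,0],[-0.178,-0.004,0.028,0,0,0],[-0.178,-0.004,0.035,0,0,0],[-0.178,-0.004,0.045,0,0,0],[-0.178,-0.004,0.05,0,0,0],[-0.178,-0.004,0.05,0,0,0]]'
python3 -m jog '[[0,0,0,0,0,0],[0,0,0,0,0,0],[0,0,0,0,0,0],[0,0,-0.04,0,0,0],[0,0,-0.15,0,0,0],[0.1,0,-0.35,0,0,0],[0.1,0,-0.55,0,0,0],[0.1,0,-0.77,0,0,0],[0.1,0,-0.77,0,0,0]]' 0.7
python3 - <<'E'
from h import *
snap('wrist','w20');print(r.sense()['tool_pos'])
E
```

```text
time: 31.35
tool_pos: [492.3, -22.4, 25.3]
tcp_rot: [-180.0, 0.0, -179.4]
ft_force: [-8.3, 1.8, 20.2]
finger_gap: 37.7
time: 32.25
tool_pos: [470.1, -23.1, 223.9]
tcp_rot: [-179.9, 0.6, -179.5]
ft_force: [0.5, 0.1, 0.4]
finger_gap: 59.9
[469.96067242 -23.07543316 222.89182279]
```

View pics/w20.png

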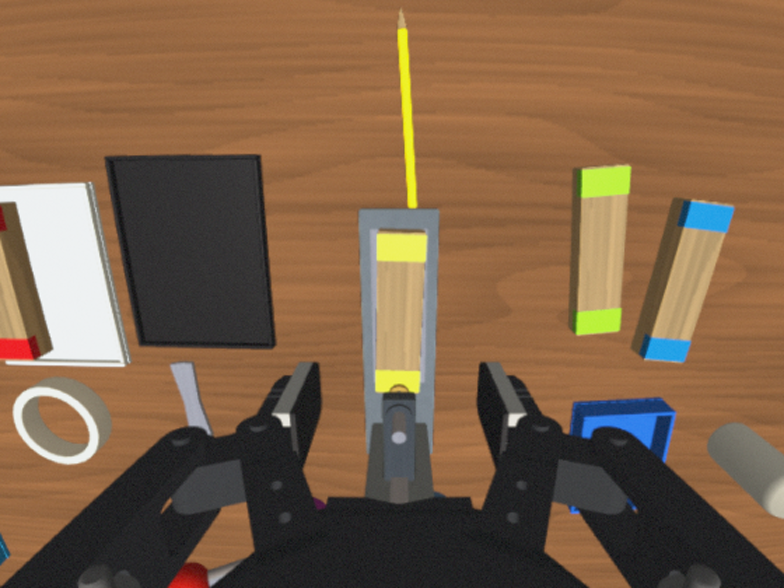

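```bash
python3 -m jog '[[0,-0.2,0,0,0,0],[0,-0.4,0,0,0,0],[0,-0.58,0,0,0,0],[-0.2,-0.58,0,0,0,0],[-0.4,-0.58,0,0,0,0],[-0.6,-0.58,0,0,0,0],[-0.764,-0.58,0,0,0,0],[-0.764,-0.58,0,0,0,0],[-0.764,-0.58,0,0,0,0]]' 0
python3 -c "
from bench import r;print(r.sense()['tool_pos'])"
```

```text
time: 33.2
tool_pos: [658.9, -165.3, 212.7]
tcp_rot: [179.9, -0.3, -179.4]
ft_force: [-0.3, -0.4, 0.0]
finger_gap: -0.2
[ 658.89731261 -165.30477754  212.67793729]
```

```bash
python3 -m jog '[[-0.008,-0.012,0.05,0,0,0],[-0.008,-0.012,0.08,0,0,0],[-0.008,-0.012,0.12,0,0,0],[-0.008,-0.012,0.16,0,0,0],[-0.008,-0.012,0.2,0,0,0],[-0.008,-0.012,0.24,0,0,0],[-0.008,-0.012,0.28,0,0,0],[-0.008,-0.012,0.32,0,0,0],[-0.008,-0.012,0.36,0,0,0],[-0.008,-0.012,0.36,0,0,0]]'
python3 -c "
from bench import r;print(r.sense()['tool_pos'])"
```

```text
time: 34.2
tool_pos: [660.6, -168.2, 123.6]
tcp_rot: [179.9, -0.1, -179.4]
ft_force: [0.3, -2.1, 3.8]
finger_gap: 0.1
[ 660.63154456 -168.21179168  123.64211135]
```

```bash
python3 -m jog '[[0,0,0.03,0,0,0],[0,0,0.06,0,0,0],[0,0,0.09,0,0,0],[0,0,0.105,0,0,0],[0,0,0.114,0,0,0],[0,0,0.114,0,0,0],[0,0,0.114,0,0,0],[0,0,0.114,0,0,0]]'
```

```text
time: 35.0
tool_pos: [661.9, -167.2, 98.5]
tcp_rot: [179.9, 0.0, -179.4]
ft_force: [-1.4, 4.6, 8.5]
finger_gap: -0.4
```

```bash
python3 -m jog '[[0,0,0.008,0,0,0],[0,0,0.016,0,0,0],[0,0,0.018,0,0,0],[0,0,0.018,0,0,0],[0,0,0.018,0,0,0],[0,0,0.018,0,0,0]]'
python3 - <<'E'
from h import *
snap('side','s21');crop('s21',200,150,150,130,5,'s21c');print(r.sense()['ft_force'],r.sense()['tool_pos'])
E
```

```text
time: 35.6
tool_pos: [662.2, -167.1, 97.5]
tcp_rot: [179.9, 0.1, -179.4]
ft_force: [-13.2, 8.6, 27.6]
finger_gap: 0.1
[-12.98090708   8.60089328  27.92189645] [ 662.250308   -167.10777106   97.52729672]
```

View pics/s21c.png

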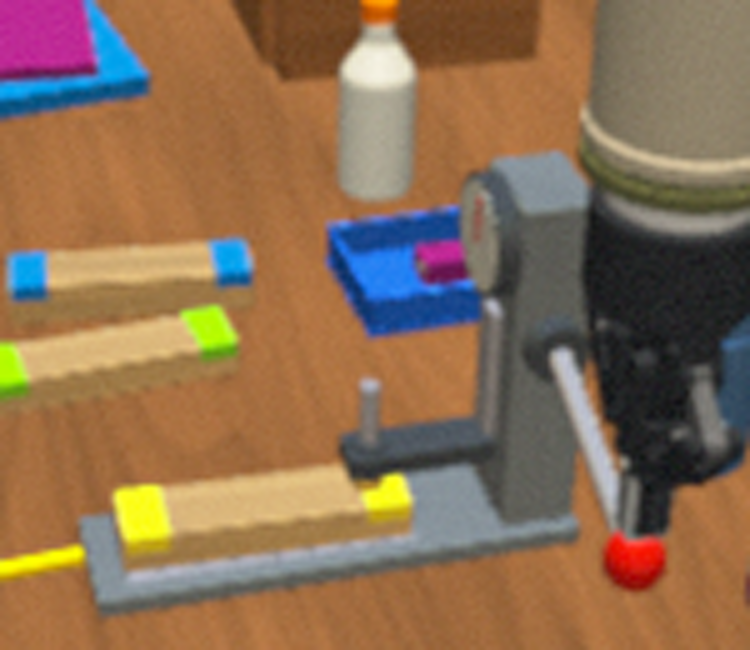

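The stem top is at about row 381 with yellow and 372 with red. That is roughly 5 mm lower, so yellow reads 22 mm and red 27 mm. Now I'll ease the lever back up.

```bash
python3 -m jog '[[0,0,-0.012,0,0,0],[0,0,-0.03,0,0,0],[0,0,-0.055,0,0,0],[0,0,-0.08,0,0,0],[0,0,-0.105,0,0,0],[0,0,-0.13,0,0,0],[0,0,-0.155,0,0,0],[0,0,-0.18,0,0,0],[0,0,-0.205,0,0,0],[0,0,-0.23,0,0,0]]'
python3 -m jog '[[0,0,-0.025,0,0,0],[0,0,-0.05,0,0,0],[0,0,-0.075,0,0,0],[0,0,-0.1,0,0,0],[0,0,-0.125,0,0,0],[0,0,-0.15,0,0,0],[0,0,-0.175,0,0,0],[0,0,-0.2,0,0,0],[0,0,-0.26,0,0,0],[0,0,-0.26,0,0,0]]'
python3 -m jog '[[0.2,0,0,0,0,0],[0.4,0,0,0,0,0],[0.6,0,0,0,0,0],[0.756,0.1,0,0,0,0],[0.756,0.3,0,0,0,0],[0.756,0.5,0,0,0,0],[0.756,0.58,0,0,0,0],[0.756,0.58,0,0,0,0],[0.756,0.58,0,0,0,0]]' 0.72
python3 - <<'E'
from h import *
snap('wrist','w22');print(r.sense()['tool_pos'])
E
```

```text
time: 36.65
tool_pos: [661.1, -168.0, 150.5]
tcp_rot: [179.9, -0.1, -179.4]
ft_force: [0.9, 1.9, 2.6]
finger_gap: 0.1
time: 37.65
tool_pos: [662.7, -169.3, 218.8]
tcp_rot: [-179.9, 0.2, -179.5]
ft_force: [0.1, -0.1, 0.1]
finger_gap: 0.1
time: 38.55
tool_pos: [471.3, -25.6, 215.8]
tcp_rot: [-180.0, 0.0, -179.4]
ft_force: [0.2, -1.1, -0.2]
finger_gap: 61.5
[471.29484351 -26.19214074 215.72291858]
```

View pics/w22.png

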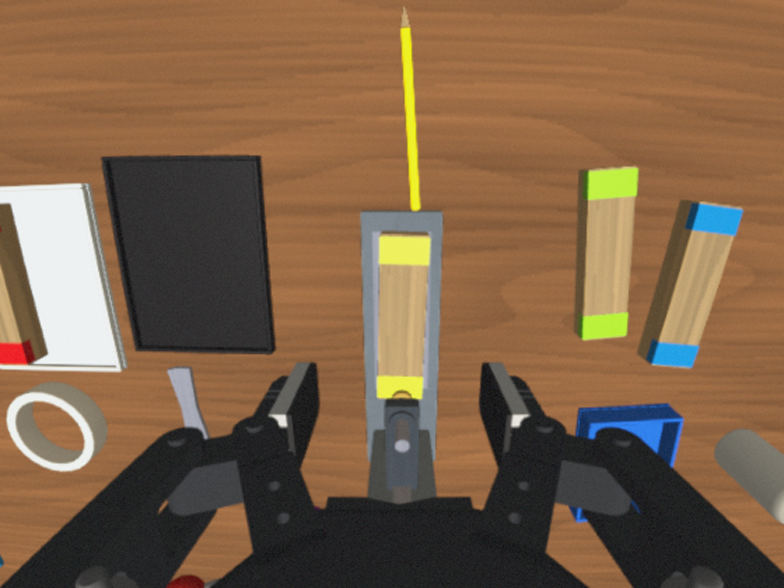

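```bash
python3 -m jog '[[-0.08,0.014,0.2,0,0,0],[-0.086,0.014,0.4,0,0,0],[-0.086,0.014,0.6,0,0,0],[-0.086,0.014,0.7,0,0,0],[-0.086,0.014,0.75,0,0,0],[-0.086,0.014,0.768,0,0,0],[-0.086,0.014,0.768,0,0,0]]'
python3 -m jog '[[0,0,0,0,0,0],[0,0,0,0,0,0],[0,0,0,0,0,0],[0,0,0,0,0,0],[0,0,0,0,0,0]]' 0 60
python3 -m jog '[[0,0,-0.02,0,0,0],[0,0,-0.02,0,0,0],[0.05,0,-0.02,0,0,0],[0.15,0,-0.02,0,0,0],[0.25,0,-0.02,0,0,0],[0.25,0,-0.1,0,0,0],[0.25,-0.1,-0.2,0,0,0],[0.2,-0.3,-0.2,0,0,0],[0.2,-0.5,-0.2,0,0,0]]'
python3 -m jog '[[0,-0.2,0,0,0,0],[0,-0.35,0,0,0,0],[0,-0.37,0,0,0,0],[0,-0.37,0,0,0,0],[0,-0.37,0,0,0,0]]'
python3 - <<'E'
from h import *
snap('wrist','w23');print(r.sense()['tool_pos'])
E
```

```text
time: 39.3
tool_pos: [493.4, -22.6, 24.4]
tcp_rot: [-180.0, 0.1, -179.5]
ft_force: [0.2, -0.1, 0.8]
finger_gap: 61.5
time: 39.8
tool_pos: [494.8, -22.4, 26.2]
tcp_rot: [-179.9, 0.3, -179.4]
ft_force: [-1.5, -0.2, 6.1]
finger_gap: 38.0
time: 40.7
tool_pos: [446.0, -147.3, 75.8]
tcp_rot: [-179.9, 0.3, -179.3]
ft_force: [1.3, 0.3, -1.3]
finger_gap: 37.9
time: 41.2
tool_pos: [444.5, -237.4, 73.4]
tcp_rot: [180.0, -0.0, -179.4]
ft_force: [-0.5, 0.4, -0.9]
finger_gap: 38.2
[ 444.55235862 -237.06261956   73.34238658]
```

View pics/w23.png

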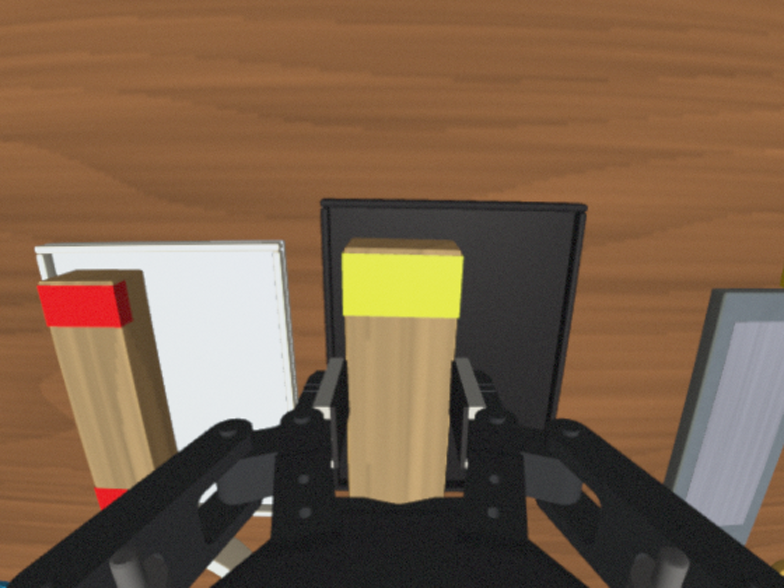

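```bash
python3 - <<'E'
from h import *
W=load('w23');print(ray(W,(np.array([(321,202),(586,207)])+.5)/1.4-.5,12))
E
```

```text
[[ 381.78778615 -275.05147201   12.        ]
 [ 382.52141689 -143.5209005    12.        ]]
```

```bash
python3 -m jog '[[0,-0.016,0.08,0,0,0],[0,-0.016,0.16,0,0,0],[0,-0.016,0.2,0,0,0],[0,-0.016,0.218,0,0,0],[0,-0.016,0.218,0,0,0],[0,-0.016,0.218,0,0,0]]'
python3 -m jog '[[0,0,0,0,0,0],[0,0,0,0,0,0],[0,0,-0.01,0,0,0],[0,0,-0.1,0,0,0],[0,0,-0.3,0,0,0],[0,0,-0.5,0,0,0],[0,0.1,-0.6,0,0,0],[0,0.1,-0.6,0,0,0]]' 0.57
python3 - <<'E'
from h import *
snap('wrist','w24')
E
```

```text
time: 41.85
tool_pos: [445.3, -242.2, 19.7]
tcp_rot: [-180.0, 0.0, -179.4]
ft_force: [0.2, 1.1, -0.4]
finger_gap: 37.8
time: 42.65
tool_pos: [447.2, -217.4, 174.8]
tcp_rot: [-179.8, 0.5, -179.4]
ft_force: [0.2, -0.0, 0.9]
finger_gap: 48.8
```

View pics/w24.png

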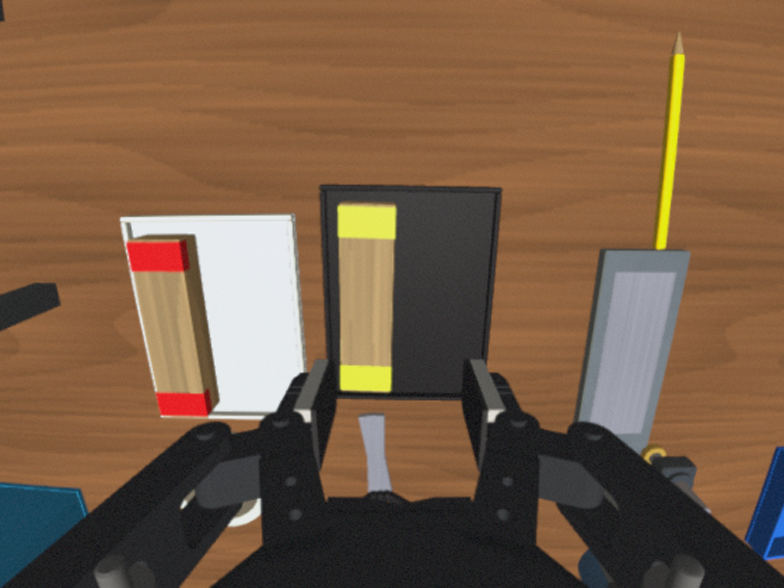

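```bash
python3 -m jog '[[0,0.2,0,0,0,0],[0,0.4,0,0,0,0],[0,0.6,0,0,0,0],[0,0.8,0,0,0,0],[0,1,0,0,0,0],[0,1,0,0,0,0],[0,1,0,0,0,0]]' 0.65
python3 -m jog '[[0.03,0.2,0,0,0,-0.032],[0.03,0.4,0,0,0,-0.032],[0.03,0.47,0,0,0,-0.032],[0.03,0.47,0,0,0,-0.032],[0.03,0.47,0,0,0,-0.032]]'
python3 - <<'E'
from h import *
snap('wrist','w25');print(r.sense()['tool_pos'])
E
```

```text
time: 43.4
tool_pos: [441.3, 33.5, 167.7]
tcp_rot: [-180.0, -0.1, -179.3]
ft_force: [-0.4, -0.7, 0.4]
finger_gap: 55.7
time: 43.9
tool_pos: [433.5, 148.5, 168.3]
tcp_rot: [-179.9, -0.1, -173.7]
ft_force: [0.7, -0.8, -0.5]
finger_gap: 55.5
[433.6260784  148.23593562 168.41424802]
```

View pics/w25.png

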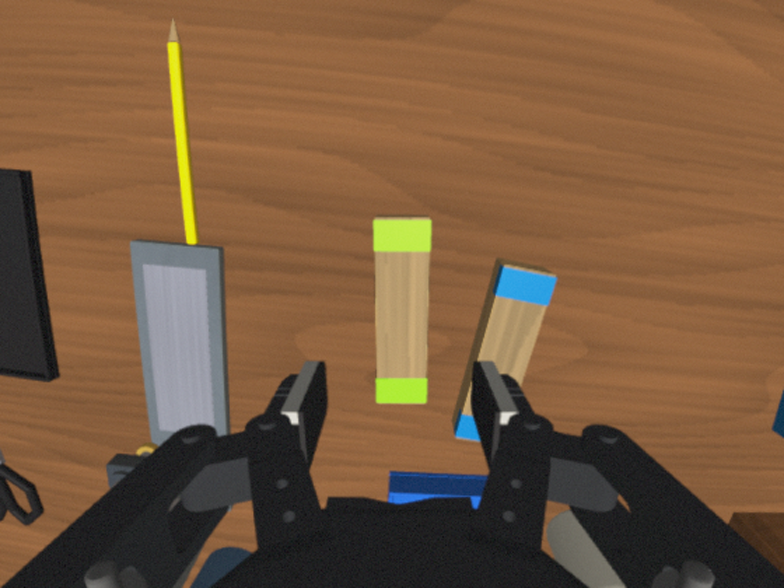

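```bash
python3 - <<'E'
from h import *
meas('w25',[(373,219),(432,218),(375,404),(427,403)],22)
E
```

```text
w25 centre [461.3 154.7] yaw 5.9 len 148.2 tool-frame mm [-28.3   3.5 146.4] units [-0.113  0.014  0.586]
```

```bash
python3 -m jog '[[-0.011,0.014,0.2,0,0,0],[-0.011,0.014,0.4,0,0,0],[-0.011,0.014,0.5,0,0,0],[-0.011,0.014,0.58,0,0,0],[-0.011,0.014,0.626,0,0,0],[-0.011,0.014,0.626,0,0,0],[-0.011,0.014,0.626,0,0,0]]' 0.62
python3 -m jog '[[0,0,0,0,0,0],[0,0,0,0,0,0],[0,0,0,0,0,0],[0,0,0,0,0,0],[0,0,0,0,0,0]]' 0 60
python3 -m jog '[[0,0,-0.02,0,0,0],[0,0,-0.1,0,0,0],[0,0,-0.3,0,0,0.031],[0,0,-0.3,0,0,0.031],[0,0,-0.3,0,0,0.031],[0,0,-0.3,0,0,0.031]]'
python3 - <<'E'
from h import *
snap('wrist','w26');print(r.sense()['tool_pos'])
E
```

```text
time: 44.65
tool_pos: [436.6, 153.3, 13.3]
tcp_rot: [-180.0, 0.0, -173.8]
ft_force: [1.0, 0.6, 0.2]
finger_gap: 53.2
time: 45.15
tool_pos: [437.6, 154.0, 14.5]
tcp_rot: [-180.0, 0.2, -173.7]
ft_force: [-0.3, -1.6, 6.4]
finger_gap: 37.6
time: 45.75
tool_pos: [435.2, 153.8, 87.0]
tcp_rot: [-180.0, -0.1, -179.2]
ft_force: [-0.3, -0.7, -1.6]
finger_gap: 37.8
[434.74282796 153.65309991  86.44991976]
```

View pics/w26.png

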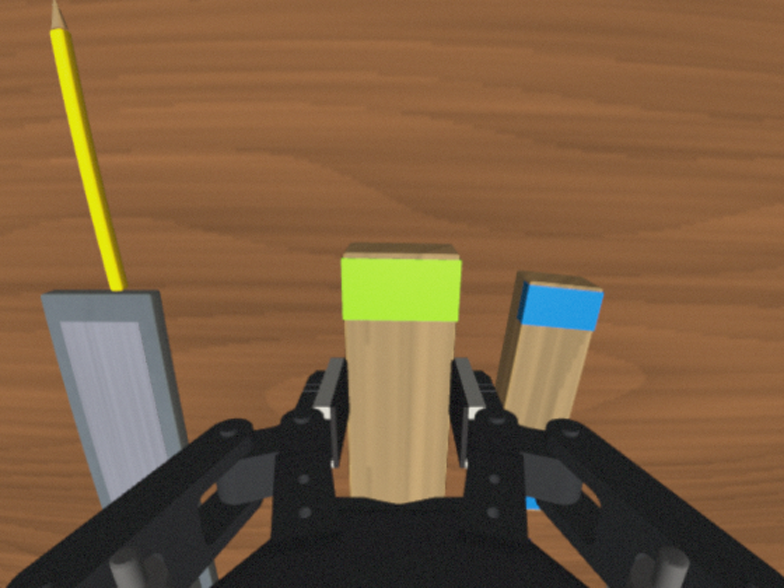

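```bash
python3 -m jog '[[-0.03,-0.15,0,0,0,0],[-0.03,-0.35,0,0,0,0],[-0.03,-0.55,0,0,0,0],[-0.03,-0.68,0.05,0,0,0],[-0.03,-0.702,0.15,0,0,0],[-0.03,-0.702,0.2,0,0,0],[-0.03,-0.702,0.2,0,0,0],[-0.03,-0.702,0.2,0,0,0]]'
python3 - <<'E'
from h import *
snap('wrist','w27');print(r.sense()['tool_pos'],r.sense()['finger_gap'])
E
```

```text
time: 46.6
tool_pos: [444.9, -20.7, 37.1]
tcp_rot: [180.0, -0.1, -179.2]
ft_force: [0.3, 0.3, -1.2]
finger_gap: 37.9
[445.64728397 -20.72424231  37.85966758] 37.767418049139174
```

View pics/w27.png

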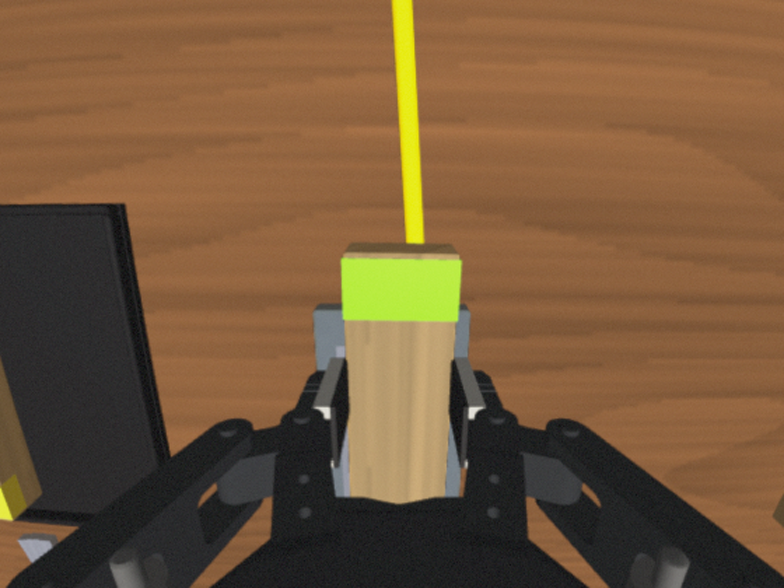

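```bash
python3 -m jog '[[-0.04,-0.005,0.02,0,0,0],[-0.08,-0.005,0.028,0,0,0],[-0.12,-0.005,0.028,0,0,0],[-0.16,-0.005,0.028,0,0,0],[-0.19,-0.005,0.028,0,0,0],[-0.19,-0.005,0.033,0,0,0],[-0.19,-0.005,0.04,0,0,0],[-0.19,-0.005,0.045,0,0,0],[-0.19,-0.005,0.045,0,0,0]]'
python3 -m jog '[[0,0,0,0,0,0],[0,0,0,0,0,0],[0,0,0,0,0,0],[0,0,-0.04,0,0,0],[0,0,-0.15,0,0,0],[0.1,0,-0.35,0,0,0],[0.1,0,-0.55,0,0,0],[0.1,0,-0.77,0,0,0],[0.1,0,-0.77,0,0,0]]' 0.7
python3 - <<'E'
from h import *
snap('wrist','w28');print(r.sense()['tool_pos'])
E
```

```text
time: 47.55
tool_pos: [492.7, -22.1, 26.5]
tcp_rot: [180.0, -0.0, -179.3]
ft_force: [-2.2, 1.9, 4.3]
finger_gap: 37.8
time: 48.45
tool_pos: [471.1, -23.0, 226.9]
tcp_rot: [-179.9, 0.7, -179.3]
ft_force: [1.0, -0.9, -0.4]
finger_gap: 59.6
[470.96592268 -22.97652891 225.85903471]
```

View pics/w28.png

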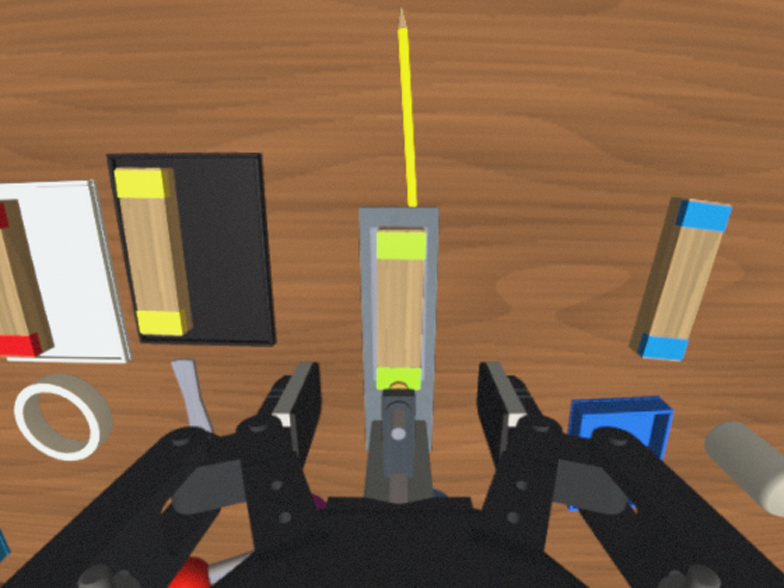

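```bash
python3 -m jog '[[0,-0.2,0,0,0,0],[0,-0.4,0,0,0,0],[0,-0.58,0,0,0,0],[-0.2,-0.58,0,0,0,0],[-0.4,-0.58,0,0,0,0],[-0.6,-0.58,0,0,0,0],[-0.764,-0.58,0,0,0,0],[-0.764,-0.58,0,0,0,0],[-0.764,-0.58,0,0,0,0]]' 0
python3 -m jog '[[-0.008,-0.012,0.05,0,0,0],[-0.008,-0.012,0.08,0,0,0],[-0.008,-0.012,0.12,0,0,0],[-0.008,-0.012,0.16,0,0,0],[-0.008,-0.012,0.2,0,0,0],[-0.008,-0.012,0.24,0,0,0],[-0.008,-0.012,0.28,0,0,0],[-0.008,-0.012,0.32,0,0,0],[-0.008,-0.012,0.36,0,0,0],[-0.008,-0.012,0.36,0,0,0]]'
```

```text
time: 49.4
tool_pos: [660.3, -164.6, 215.6]
tcp_rot: [179.9, -0.3, -179.2]
ft_force: [-0.9, -0.4, 0.2]
finger_gap: 0.1
time: 50.4
tool_pos: [662.0, -167.4, 126.4]
tcp_rot: [179.9, -0.1, -179.3]
ft_force: [-0.4, -1.0, 5.0]
finger_gap: -0.3
```

```bash
python3 -m jog '[[0,0,0.03,0,0,0],[0,0,0.06,0,0,0],[0,0,0.09,0,0,0],[0,0,0.115,0,0,0],[0,0,0.13,0,0,0],[0,0,0.14,0,0,0],[0,0,0.14,0,0,0],[0,0,0.14,0,0,0],[0,0,0.14,0,0,0]]'
python3 - <<'E'
from h import *
snap('side','s29');crop('s29',200,150,150,130,5,'s29c');print(r.sense()['ft_force'],r.sense()['tool_pos'])
E
```

```text
time: 51.3
tool_pos: [663.6, -166.5, 97.7]
tcp_rot: [179.9, 0.1, -179.2]
ft_force: [-10.1, 7.7, 24.8]
finger_gap: -0.1
[-9.93934709  8.93967597 25.21159552] [ 663.63296958 -166.49367361   97.64747165]
```

View pics/s29c.png

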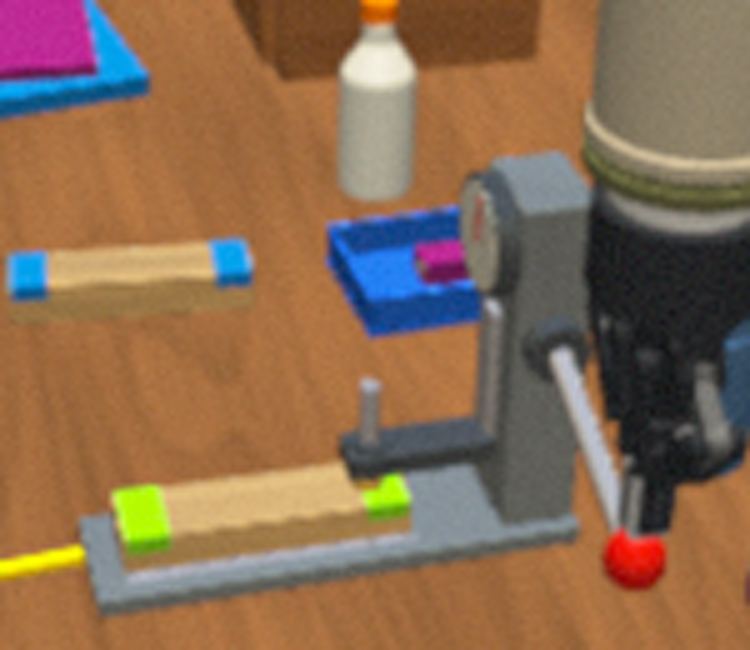

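The lever is at its stop (25 N) and green's stem top is at row 381, the same as yellow, so green is 22 mm. I'll hold briefly, then ease up.

```bash
python3 -m jog '[[0,0,0,0,0,0],[0,0,0,0,0,0],[0,0,-0.012,0,0,0],[0,0,-0.03,0,0,0],[0,0,-0.055,0,0,0],[0,0,-0.08,0,0,0],[0,0,-0.105,0,0,0],[0,0,-0.13,0,0,0],[0,0,-0.155,0,0,0],[0,0,-0.18,0,0,0]]'
python3 -m jog '[[0,0,-0.025,0,0,0],[0,0,-0.05,0,0,0],[0,0,-0.075,0,0,0],[0,0,-0.1,0,0,0],[0,0,-0.125,0,0,0],[0,0,-0.15,0,0,0],[0,0,-0.175,0,0,0],[0,0,-0.2,0,0,0],[0,0,-0.225,0,0,0],[0,0,-0.25,0,0,0]]'
python3 -m jog '[[0,0,-0.04,0,0,0],[0.2,0,-0.06,0,0,0],[0.4,0,-0.06,0,0,0],[0.6,0,-0.06,0,0,0],[0.766,0.1,-0.06,0,0,0],[0.766,0.3,-0.06,0,0,0],[0.766,0.5,-0.06,0,0,0],[0.766,0.58,-0.06,0,0,0],[0.766,0.58,-0.06,0,0,0],[0.766,0.58,-0.06,0,0,0]]' 0.72
python3 - <<'E'
from h import *
snap('wrist','w30');print(r.sense()['tool_pos'])
E
```

```text
time: 52.35
tool_pos: [663.0, -167.5, 139.2]
tcp_rot: [180.0, 0.0, -179.3]
ft_force: [2.5, 1.6, 2.6]
finger_gap: 0.2
time: 53.35
tool_pos: [662.7, -168.2, 201.5]
tcp_rot: [-180.0, -0.0, -179.3]
ft_force: [0.4, 0.5, -0.0]
finger_gap: 0.3
time: 54.35
tool_pos: [469.8, -25.6, 216.9]
tcp_rot: [-180.0, 0.0, -179.2]
ft_force: [0.3, -0.3, 0.6]
finger_gap: 61.4
[469.7515557  -26.14182284 216.64868102]
```

View pics/w30.png

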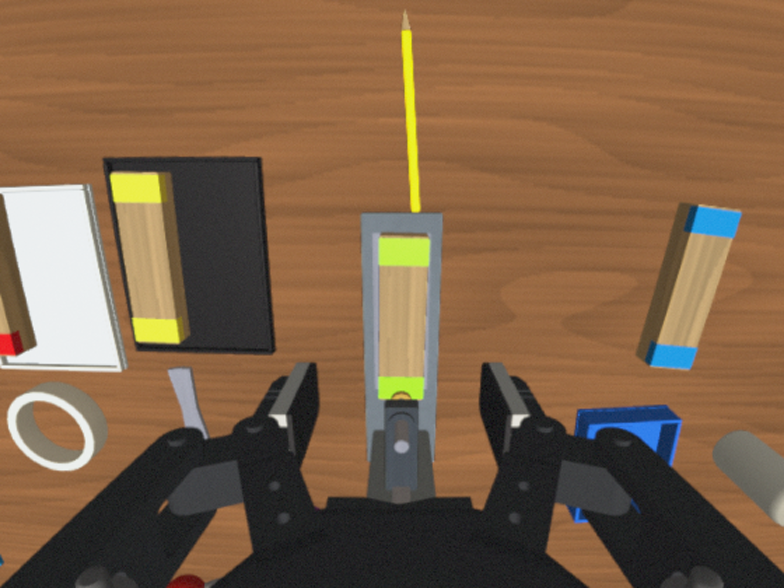

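```bash
python3 -m jog '[[-0.08,0.014,0.2,0,0,0],[-0.094,0.014,0.4,0,0,0],[-0.094,0.014,0.6,0,0,0],[-0.094,0.014,0.7,0,0,0],[-0.094,0.014,0.75,0,0,0],[-0.094,0.014,0.768,0,0,0],[-0.094,0.014,0.768,0,0,0]]'
python3 -m jog '[[0,0,0,0,0,0],[0,0,0,0,0,0],[0,0,0,0,0,0],[0,0,0,0,0,0],[0,0,0,0,0,0]]' 0 60
python3 -m jog '[[0,0,-0.02,0,0,0],[0,0,-0.02,0,0,0],[0.05,0,-0.02,0,0,0],[0.15,0,-0.02,0,0,0],[0.25,0,-0.02,0,0,0],[0.25,0,-0.1,0,0,0],[0.25,-0.1,-0.2,0,0,0],[0.2,-0.3,-0.2,0,0,0],[0.2,-0.5,-0.2,0,0,0]]'
python3 -m jog '[[0,-0.08,0,0,0,0],[0,-0.124,0,0,0,0],[0,-0.124,0,0,0,0],[0,-0.124,0,0,0,0]]'
python3 - <<'E'
from h import *
snap('wrist','w31');print(r.sense()['tool_pos'])
E
```

```text
time: 55.1
tool_pos: [493.9, -22.4, 25.2]
tcp_rot: [-180.0, 0.1, -179.3]
ft_force: [0.6, -0.0, 0.2]
finger_gap: 61.7
time: 55.6
tool_pos: [495.1, -22.1, 26.8]
tcp_rot: [-179.9, 0.2, -179.3]
ft_force: [-0.7, -0.5, 5.6]
finger_gap: 37.8
time: 56.5
tool_pos: [446.7, -147.3, 76.5]
tcp_rot: [-179.9, 0.3, -179.1]
ft_force: [1.5, -0.6, -0.4]
finger_gap: 37.9
time: 56.9
tool_pos: [444.7, -175.8, 74.0]
tcp_rot: [180.0, -0.0, -179.3]
ft_force: [-0.4, 0.9, -0.5]
finger_gap: 37.7
[ 444.77643007 -175.50056819   74.00787596]
```

View pics/w31.png

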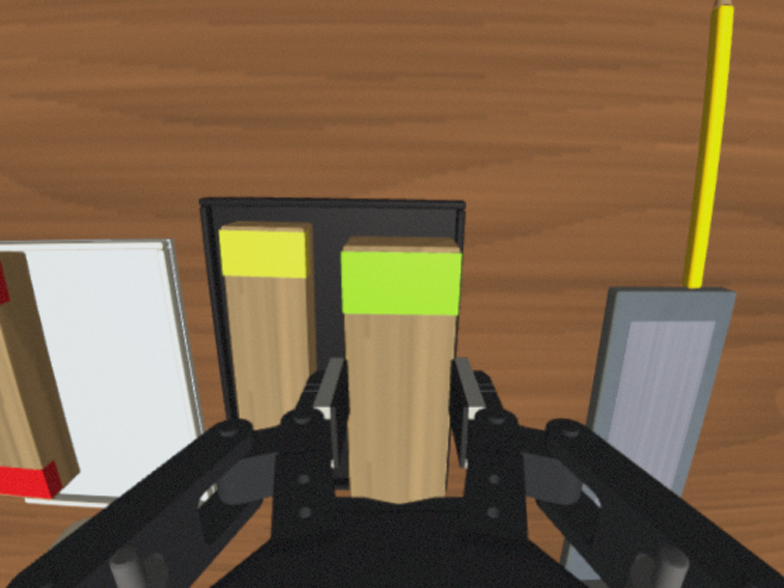

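```bash
python3 -m jog '[[0,-0.012,0.08,0,0,0],[0,-0.012,0.16,0,0,0],[0,-0.012,0.2,0,0,0],[0,-0.012,0.22,0,0,0],[0,-0.012,0.22,0,0,0],[0,-0.012,0.22,0,0,0]]'
python3 -m jog '[[0,0,0,0,0,0],[0,0,0,0,0,0],[0,0,-0.01,0,0,0],[0,0,-0.1,0,0,0],[0,0,-0.3,0,0,0],[0,0,-0.5,0,0,0],[0,0,-0.6,0,0,0],[0,0,-0.6,0,0,0]]' 0.53
python3 - <<'E'
from h import *
snap('wrist','w32')
E
```

```text
time: 57.55
tool_pos: [445.6, -179.5, 19.9]
tcp_rot: [-180.0, 0.0, -179.2]
ft_force: [-0.6, 0.3, -0.7]
finger_gap: 37.8
time: 58.35
tool_pos: [447.9, -181.4, 175.1]
tcp_rot: [-179.7, 0.5, -179.3]
ft_force: [-0.4, -0.0, 0.2]
finger_gap: 45.3
```

View pics/w32.png

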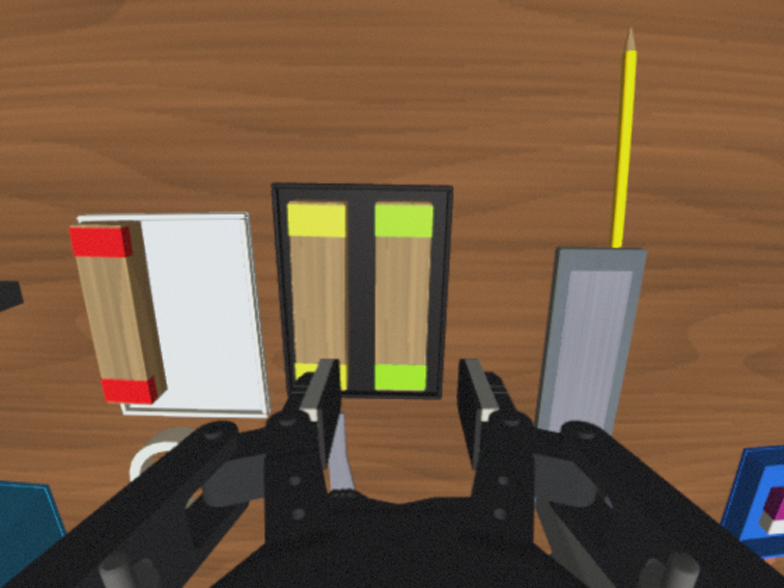

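```bash
python3 -m jog '[[0,0.2,0,0,0,0],[0,0.4,0,0,0,0],[0,0.6,0,0,0,0],[0,0.8,0,0,0,0],[0,1,0,0,0,0],[0,1,0,0,0,0],[0,1,0,0,0,0]]' 0.65
python3 -m jog '[[-0.05,0.2,0,0,0,0.024],[-0.05,0.4,0,0,0,0.024],[-0.05,0.6,0,0,0,0.024],[-0.05,0.66,0,0,0,0.024],[-0.05,0.66,0,0,0,0.024],[-0.05,0.66,0,0,0,0.024]]'
python3 - <<'E'
from h import *
snap('wrist','w33');print(r.sense()['tool_pos'])
E
```

```text
time: 59.1
tool_pos: [440.7, 71.2, 167.8]
tcp_rot: [-180.0, -0.1, -179.1]
ft_force: [0.4, -0.2, -0.2]
finger_gap: 55.6
time: 59.7
tool_pos: [452.3, 233.6, 168.3]
tcp_rot: [-179.9, -0.1, 176.3]
ft_force: [-0.2, 0.3, -0.7]
finger_gap: 56.0
[452.47554085 233.31205196 168.54585957]
```

View pics/w33.png

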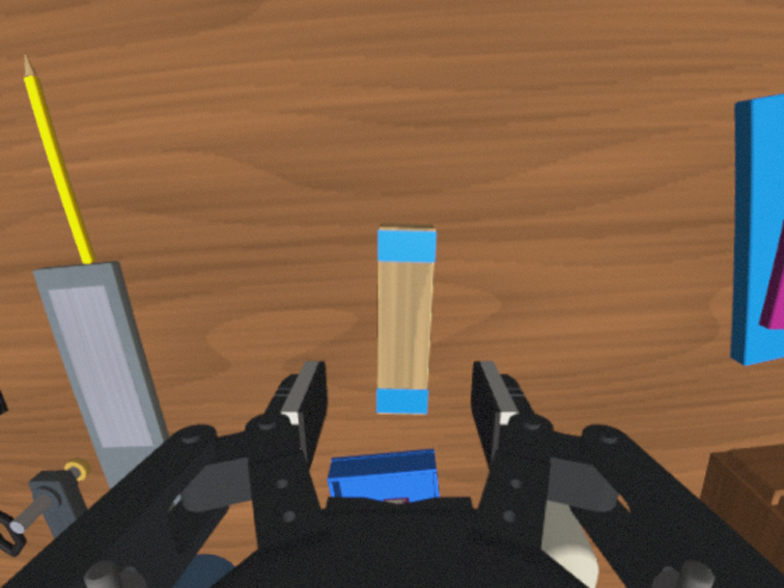

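```bash
python3 - <<'E'
from h import *
meas('w33',[(377,229),(436,230),(376,414),(428,415)],27)
E
```

```text
w33 centre [487.7 236.1] yaw -4.8 len 148.3 tool-frame mm [-35.2   5.3 141.5] units [-0.141  0.021  0.566]
```

```bash
python3 -m jog '[[-0.039,0.02,0.2,0,0,0.005],[-0.039,0.02,0.4,0,0,0.005],[-0.039,0.02,0.5,0,0,0.005],[-0.039,0.02,0.58,0,0,0.005],[-0.039,0.02,0.626,0,0,0.005],[-0.039,0.02,0.626,0,0,0.005],[-0.039,0.02,0.626,0,0,0.005]]' 0.65
python3 -m jog '[[0,0,0,0,0,0],[0,0,0,0,0,0],[0,0,0,0,0,0],[0,0,0,0,0,0],[0,0,0,0,0,0]]' 0 60
python3 -m jog '[[0,0,-0.02,0,0,0],[0,0,-0.1,0,0,0],[0,0,-0.3,0,0,-0.027],[0,0,-0.3,0,0,-0.027],[0,0,-0.3,0,0,-0.027],[0,0,-0.3,0,0,-0.027]]'
python3 - <<'E'
from h import *
snap('wrist','w34');print(r.sense()['tool_pos'])
E
```

```text
time: 60.45
tool_pos: [463.2, 239.1, 13.7]
tcp_rot: [180.0, 0.1, 175.4]
ft_force: [0.4, -0.5, 0.1]
finger_gap: 55.5
time: 60.95
tool_pos: [464.0, 240.2, 14.9]
tcp_rot: [179.9, 0.2, 175.5]
ft_force: [0.1, -1.2, 6.4]
finger_gap: 38.0
time: 61.55
tool_pos: [461.6, 239.5, 87.2]
tcp_rot: [-180.0, -0.1, -179.6]
ft_force: [-0.5, 0.1, -1.0]
finger_gap: 38.7
[461.19682734 239.30907139  86.5488002 ]
```

View pics/w34.png

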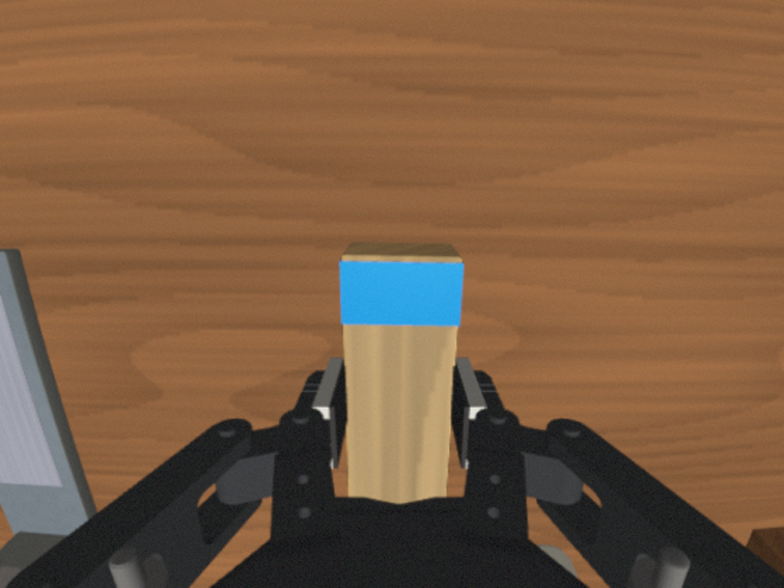

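```bash
python3 -m jog '[[0.064,-0.1,0,0,0,0],[0.064,-0.3,0,0,0,0],[0.064,-0.5,0,0,0,0],[0.064,-0.7,0,0,0,0],[0.064,-0.9,0,0,0,0],[0.064,-1,0,0,0,0],[0.064,-1,0,0,0,0]]'
python3 -m jog '[[0,-0.044,0.05,0,0,0],[0,-0.044,0.13,0,0,0],[0,-0.044,0.2,0,0,0],[0,-0.044,0.2,0,0,0],[0,-0.044,0.2,0,0,0]]'
python3 - <<'E'
from h import *
snap('wrist','w35');print(r.sense()['tool_pos'],r.sense()['finger_gap'])
E
```

```text
time: 62.3
tool_pos: [446.7, -13.3, 86.5]
tcp_rot: [-180.0, -0.1, -179.9]
ft_force: [-1.4, 1.3, -0.0]
finger_gap: 38.4
time: 62.8
tool_pos: [446.9, -20.7, 36.7]
tcp_rot: [180.0, -0.2, -179.6]
ft_force: [-0.0, -0.8, -0.4]
finger_gap: 38.1
[447.80667486 -20.86646581  37.63957838] 38.41482833494625
```

View pics/w35.png

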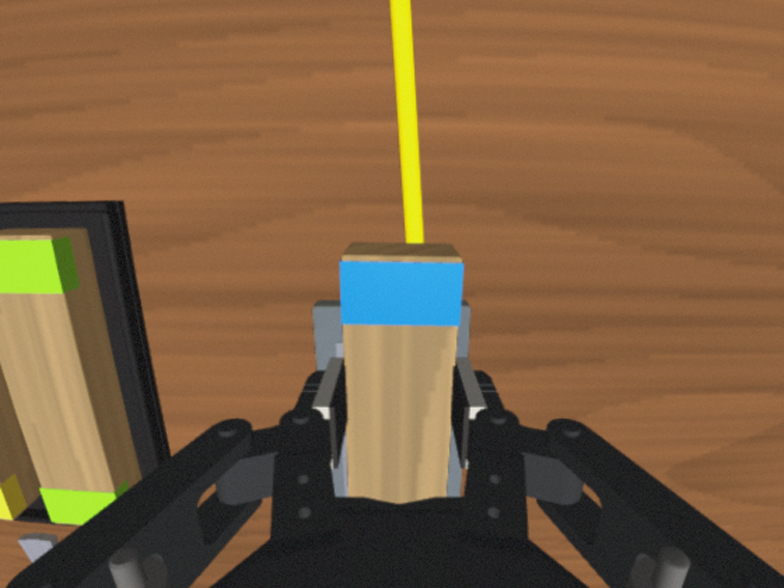

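```bash
python3 -m jog '[[-0.04,-0.005,0.02,0,0,0],[-0.08,-0.005,0.028,0,0,0],[-0.12,-0.005,0.028,0,0,0],[-0.16,-0.005,0.028,0,0,0],[-0.185,-0.005,0.028,0,0,0],[-0.185,-0.005,0.033,0,0,0],[-0.185,-0.005,0.04,0,0,0],[-0.185,-0.005,0.044,0,0,0],[-0.185,-0.005,0.044,0,0,0]]'
python3 -m jog '[[0,0,0,0,0,0],[0,0,0,0,0,0],[0,0,0,0,0,0],[0,0,-0.04,0,0,0],[0,0,-0.15,0,0,0],[0.1,0,-0.35,0,0,0],[0.1,0,-0.55,0,0,0],[0.1,0,-0.77,0,0,0],[0.1,0,-0.77,0,0,0]]' 0.7
python3 - <<'E'
from h import *
snap('wrist','w36');print(r.sense()['tool_pos'])
E
```

```text
time: 63.75
tool_pos: [493.8, -22.3, 26.9]
tcp_rot: [180.0, -0.0, -179.6]
ft_force: [-2.2, 0.9, 2.8]
finger_gap: 38.2
time: 64.65
tool_pos: [472.3, -23.0, 227.4]
tcp_rot: [-179.9, 0.7, -179.6]
ft_force: [0.3, -0.8, 0.0]
finger_gap: 60.0
[472.17417762 -22.97718701 226.37286848]
```

View pics/w36.png

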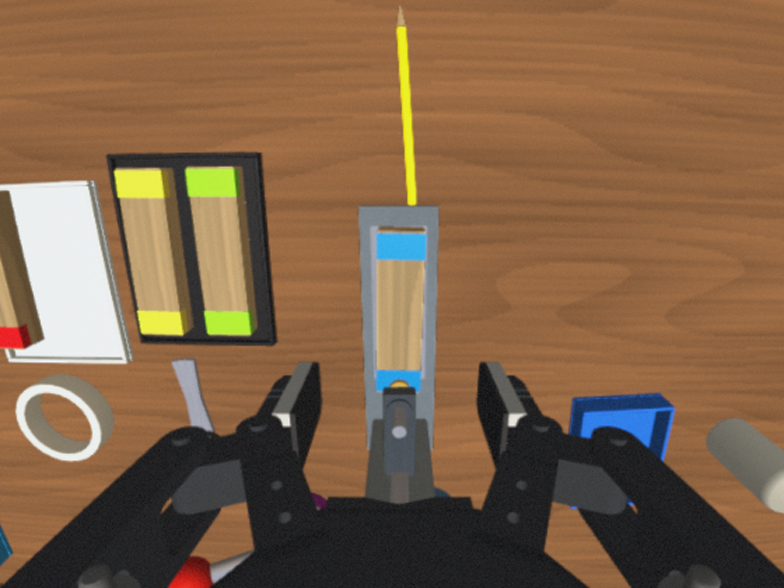

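```bash
python3 -m jog '[[0,-0.2,0,0,0,0],[0,-0.4,0,0,0,0],[0,-0.58,0,0,0,0],[-0.2,-0.58,0,0,0,0],[-0.4,-0.58,0,0,0,0],[-0.6,-0.58,0,0,0,0],[-0.76,-0.58,0,0,0,0],[-0.76,-0.58,0,0,0,0],[-0.76,-0.58,0,0,0,0]]' 0
python3 -m jog '[[-0.008,-0.012,0.05,0,0,0],[-0.008,-0.012,0.08,0,0,0],[-0.008,-0.012,0.12,0,0,0],[-0.008,-0.012,0.16,0,0,0],[-0.008,-0.012,0.2,0,0,0],[-0.008,-0.012,0.24,0,0,0],[-0.008,-0.012,0.28,0,0,0],[-0.008,-0.012,0.32,0,0,0],[-0.008,-0.012,0.36,0,0,0],[-0.008,-0.012,0.36,0,0,0]]'
```

```text
time: 65.6
tool_pos: [659.6, -165.8, 216.1]
tcp_rot: [179.9, -0.3, -179.6]
ft_force: [-0.4, 0.8, -1.0]
finger_gap: -0.1
time: 66.6
tool_pos: [661.4, -168.8, 127.1]
tcp_rot: [179.9, -0.1, -179.6]
ft_force: [-0.1, -0.9, 4.2]
finger_gap: 0.2
```

```bash
python3 -m jog '[[0,0,0.03,0,0,0],[0,0,0.06,0,0,0],[0,0,0.09,0,0,0],[0,0,0.115,0,0,0],[0,0,0.132,0,0,0],[0,0,0.143,0,0,0],[0,0,0.143,0,0,0],[0,0,0.143,0,0,0],[0,0,0.143,0,0,0],[0,0,0.143,0,0,0]]'
python3 - <<'E'
from h import *
snap('side','s37');crop('s37',200,150,150,130,5,'s37c');print(r.sense()['ft_force'],r.sense()['tool_pos'])
E
```

```text
time: 67.6
tool_pos: [662.8, -167.5, 97.6]
tcp_rot: [179.9, 0.1, -179.6]
ft_force: [-12.0, 8.5, 26.1]
finger_gap: -0.0
[-12.20721245   8.66767582  26.37398342] [ 662.76868398 -167.49963979   97.60476659]
```

View pics/s37c.png

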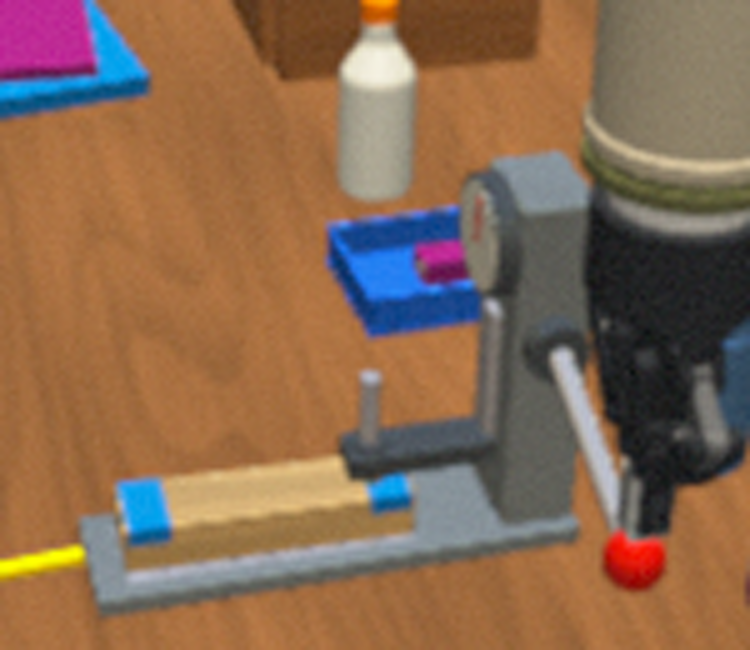

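The blue stem top is at row 372, the same as red, so blue is 27 mm. Now I'll ease the lever up and go back for the batten.

```bash
python3 -m jog '[[0,0,0,0,0,0],[0,0,0,0,0,0],[0,0,-0.012,0,0,0],[0,0,-0.03,0,0,0],[0,0,-0.055,0,0,0],[0,0,-0.08,0,0,0],[0,0,-0.105,0,0,0],[0,0,-0.13,0,0,0],[0,0,-0.155,0,0,0],[0,0,-0.18,0,0,0]]'
python3 -m jog '[[0,0,-0.025,0,0,0],[0,0,-0.05,0,0,0],[0,0,-0.075,0,0,0],[0,0,-0.1,0,0,0],[0,0,-0.125,0,0,0],[0,0,-0.15,0,0,0],[0,0,-0.175,0,0,0],[0,0,-0.2,0,0,0],[0,0,-0.225,0,0,0],[0,0,-0.25,0,0,0]]'
python3 -m jog '[[0,0,-0.04,0,0,0],[0.2,0,-0.06,0,0,0],[0.4,0,-0.06,0,0,0],[0.6,0,-0.06,0,0,0],[0.762,0.1,-0.06,0,0,0],[0.762,0.3,-0.06,0,0,0],[0.762,0.5,-0.06,0,0,0],[0.762,0.59,-0.06,0,0,0],[0.762,0.59,-0.06,0,0,0],[0.762,0.59,-0.06,0,0,0]]' 0.72
python3 - <<'E'
from h import *
snap('wrist','w38');print(r.sense()['tool_pos'])
E
```

```text
time: 68.65
tool_pos: [662.4, -169.0, 139.0]
tcp_rot: [180.0, 0.0, -179.6]
ft_force: [1.7, -0.7, 3.0]
finger_gap: 0.3
time: 69.65
tool_pos: [662.0, -169.5, 201.3]
tcp_rot: [-180.0, -0.0, -179.6]
ft_force: [-0.7, 0.4, -0.1]
finger_gap: -0.1
time: 70.65
tool_pos: [470.9, -23.0, 216.6]
tcp_rot: [-180.0, 0.0, -179.5]
ft_force: [-0.0, -0.6, 0.7]
finger_gap: 61.4
[470.89112596 -23.58672014 216.43509896]
```

View pics/w38.png

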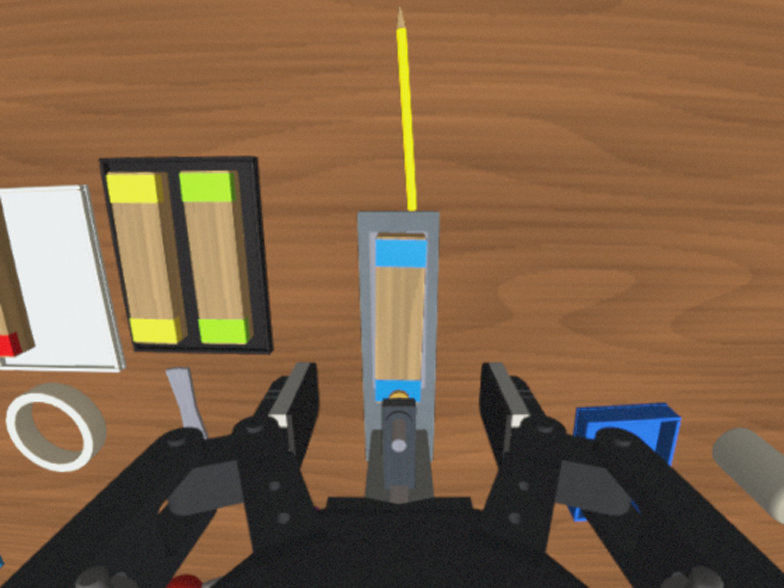

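```bash
python3 -m jog '[[-0.08,0.004,0.2,0,0,0],[-0.092,0.004,0.4,0,0,0],[-0.092,0.004,0.6,0,0,0],[-0.092,0.004,0.7,0,0,0],[-0.092,0.004,0.75,0,0,0],[-0.092,0.004,0.768,0,0,0],[-0.092,0.004,0.768,0,0,0]]'
python3 -m jog '[[0,0,0,0,0,0],[0,0,0,0,0,0],[0,0,0,0,0,0],[0,0,0,0,0,0],[0,0,0,0,0,0]]' 0 60
python3 -m jog '[[0,0,-0.02,0,0,0],[0,0,-0.02,0,0,0],[0.05,0,-0.02,0,0,0],[0.15,0,-0.02,0,0,0],[0.25,0,-0.02,0,0,0],[0.25,0,-0.1,0,0,0],[0.25,-0.1,-0.25,0,0,0],[0.2,-0.3,-0.25,0,0,0],[0.2,-0.5,-0.25,0,0,0]]'
python3 -m jog '[[-0.04,-0.2,0,0,0,0],[-0.088,-0.4,0,0,0,0],[-0.088,-0.6,0,0,0,0],[-0.088,-0.74,0,0,0,0],[-0.088,-0.74,0,0,0,0],[-0.088,-0.74,0,0,0,0],[-0.088,-0.74,0,0,0,0]]'
python3 - <<'E'
from h import *
snap('wrist','w39');print(r.sense()['tool_pos'])
E
```

```text
time: 71.4
tool_pos: [494.6, -22.6, 25.0]
tcp_rot: [-180.0, 0.1, -179.7]
ft_force: [-0.4, 0.0, 0.2]
finger_gap: 61.4
time: 71.9
tool_pos: [495.9, -22.3, 26.6]
tcp_rot: [-179.9, 0.3, -179.6]
ft_force: [-1.2, -1.4, 6.8]
finger_gap: 38.3
time: 72.8
tool_pos: [446.9, -147.3, 89.2]
tcp_rot: [-179.9, 0.3, -179.5]
ft_force: [0.6, 0.4, -1.9]
finger_gap: 37.9
time: 73.5
tool_pos: [467.5, -329.5, 86.2]
tcp_rot: [179.9, -0.0, -179.6]
ft_force: [0.2, 0.8, -0.8]
finger_gap: 38.5
[ 467.63834769 -329.2524623    86.32655574]
```

View pics/w39.png

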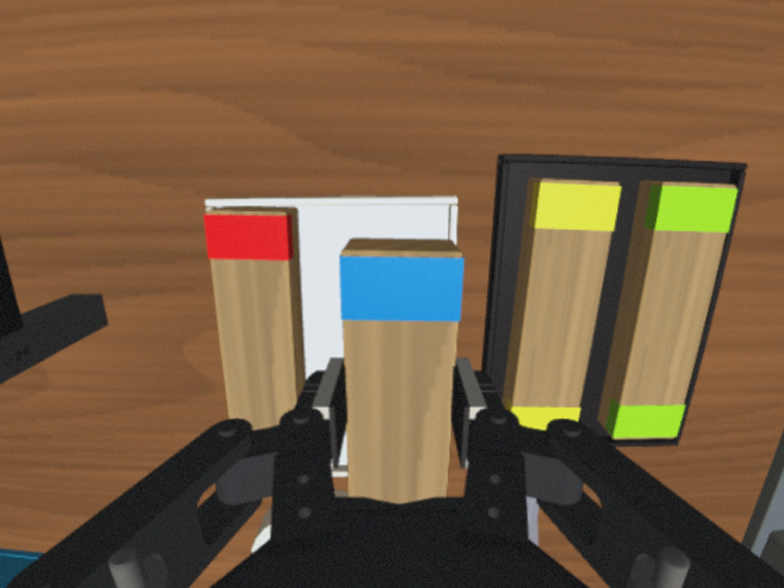

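```bash
python3 - <<'E'
from h import *
W=load('w39');print(ray(W,(np.array([(207,214),(293,213)])+.5)/1.4-.5,31), ray(W,(np.array([(206,203),(457,201)])+.5)/1.4-.5,12))
print(ray(load('w23'),(np.array([(40,283),(131,283)])+.5)/1.4-.5,31),ray(load('w28'),(np.array([(7,201),(7+3,357)])+.5)/1.4-.5,31))
print(ray(load('w32'),(np.array([(71,229),(131,226),(108,403),(156,402)])+.5)/1.4-.5,31))
E
```

```text
[[ 409.80605191 -421.83275065   31.        ]
 [ 409.4596432  -379.59286028   31.        ]] [[ 405.88124436 -430.58470658   12.        ]
 [ 404.65697365 -298.36014917   12.        ]]
[[ 418.72089204 -414.21663955   31.        ]
 [ 418.49747434 -365.94995474   31.        ]] [[ 417.67675655 -361.72067313   31.        ]
 [ 567.20811475 -403.09231074   31.        ]]
[[ 411.33016759 -421.82714222   31.        ]
 [ 409.35483258 -374.44970266   31.        ]
 [ 557.33831388 -424.66829734   31.        ]
 [ 554.6577994  -381.5354686    31.        ]]
```

```bash
python3 -m jog '[[0,-0.018,0.1,0,0,0],[0,-0.018,0.18,0,0,0],[0,-0.018,0.24,0,0,0],[0,-0.018,0.268,0,0,0],[0,-0.018,0.268,0,0,0],[0,-0.018,0.268,0,0,0]]'
python3 -m jog '[[0,0,0,0,0,0],[0,0,0,0,0,0],[0,0,-0.01,0,0,0],[0,0,-0.1,0,0,0],[0,0,-0.3,0,0,0],[0,0,-0.5,0,0,0],[0,-0.06,-0.6,0,0,0],[0,-0.06,-0.6,0,0,0]]' 0.54
python3 - <<'E'
from h import *
snap('wrist','w40')
E
```

```text
time: 74.15
tool_pos: [468.2, -334.8, 20.1]
tcp_rot: [-180.0, 0.0, -179.6]
ft_force: [0.4, 0.4, -1.1]
finger_gap: 38.0
time: 74.95
tool_pos: [470.3, -353.5, 176.3]
tcp_rot: [-179.6, 0.4, -179.7]
ft_force: [0.1, -0.0, 0.2]
finger_gap: 46.0
```

View pics/w40.png

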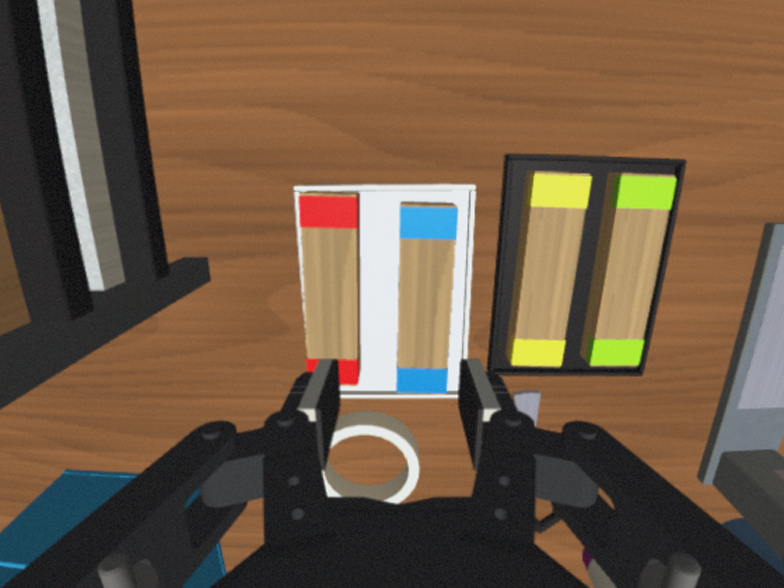

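```bash
python3 - <<'E'
from h import *
meas('w40',[(299,195),(358,195),(308,385),(358,384)],31)
meas('w40',[(400,206),(458,207),(397,391),(447,391)],31)
meas('w40',[(295,187),(475,186),(310,397),(461,397)],12)
W=load('w40');print(ray(W,(np.array([(299,195),(358,195)])+.5)/1.4-.5,31))
crop('w40',200,120,150,165,5,'w40c')
E
python3 -m jog '[[0,-0.12,0,0,0,0],[0,-0.12,0,0,0,0],[0,-0.12,0,0,0,0],[0,-0.12,0,0,0,0]]' 
python3 - <<'E'
from h import *
snap('wrist','w41');snap('scene','sc41');crop('w41',190,120,160,165,4,'w41c')
E
```

```text
w40 centre [ 483.3 -404.2] yaw -1.3 len 147.4 tool-frame mm [-13.2 -51.8 142.2] units [-0.053 -0.207  0.569]
w40 centre [ 489.6 -333.7] yaw -0.6 len 145.0 tool-frame mm [-19.9  18.7 141.9] units [-0.08   0.075  0.568]
w40 centre [ 492.  -364.6] yaw -0.1 len 175.3 tool-frame mm [-22.1 -12.1 161.1] units [-0.088 -0.049  0.644]
[[ 409.62122948 -422.94259123   31.        ]
 [ 409.60169472 -382.02209014   31.        ]]
time: 75.4
tool_pos: [467.5, -379.0, 168.1]
tcp_rot: [179.9, -0.1, -179.6]
ft_force: [-0.6, -0.0, -0.2]
finger_gap: 46.2
```

View pics/w41c.png

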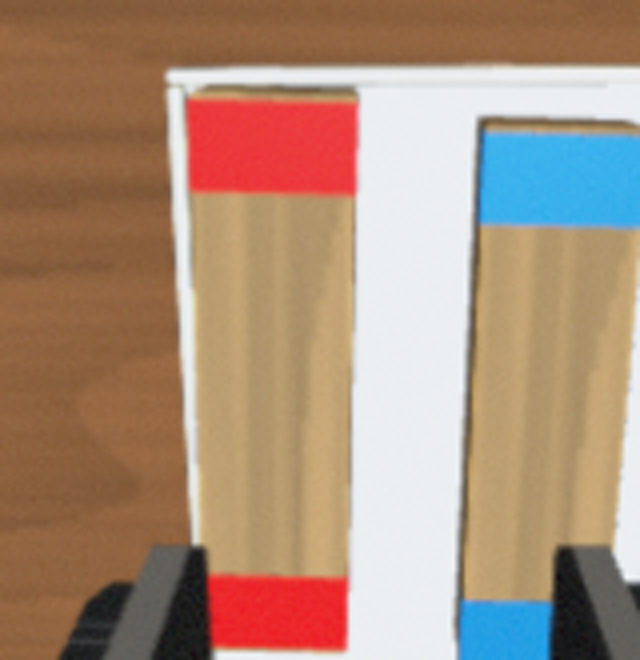

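View pics/sc41.png

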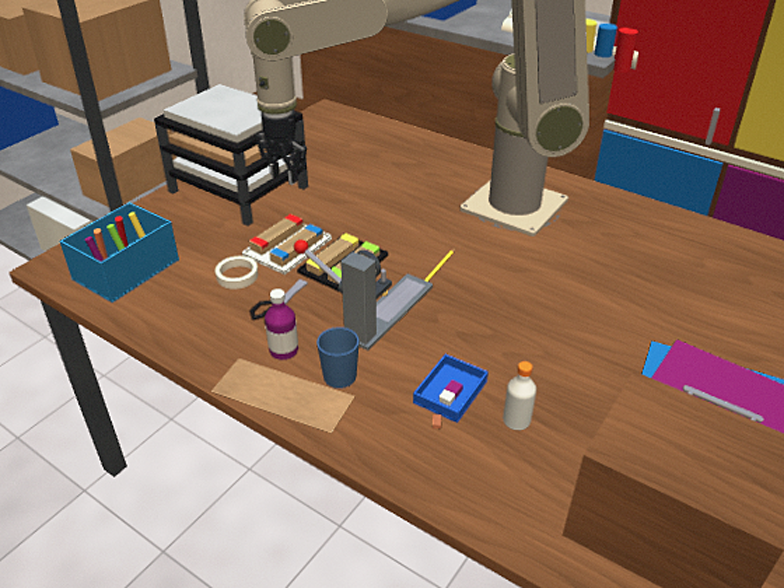

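```bash
python3 -c "
from h import *
crop('sc41',165,140,120,85,6,'sc41c')"
```

```text
(no output)
```

View pics/sc41c.png

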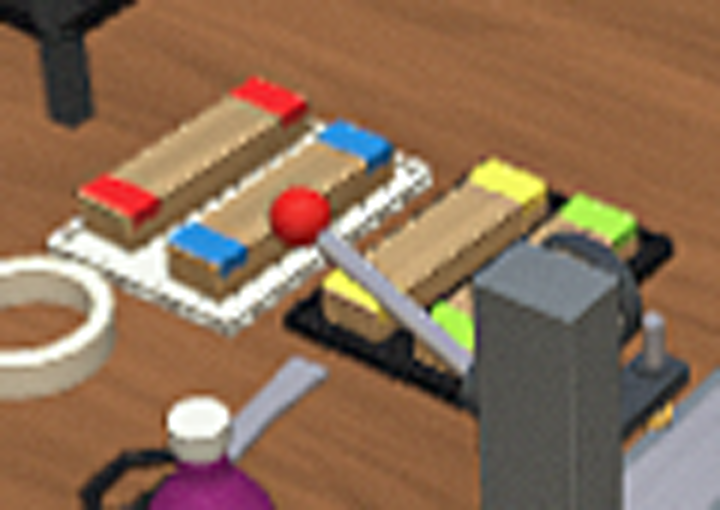

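```bash
python3 - <<'E'
from h import *
S=load('sc41')
for n,c in(('red',(483.3,-403.5)),('blue',(489.6,-333.7))):
    for z in(31,4):
        P=[[c[0]+75,c[1]-20,z],[c[0]+75,c[1]+20,z],[c[0]-75,c[1]-20,z],[c[0]-75,c[1]+20,z]]
        print(n,z,((proj(S,P)-[165,140]+.5)*6).round().tolist())
E
```

```text
red 31 [[85.0, 189.0], [138.0, 213.0], [261.0, 71.0], [313.0, 91.0]]
red 4 [[90.0, 229.0], [143.0, 252.0], [265.0, 109.0], [316.0, 130.0]]
blue 31 [[170.0, 236.0], [226.0, 260.0], [346.0, 112.0], [400.0, 134.0]]
blue 4 [[175.0, 276.0], [230.0, 300.0], [349.0, 151.0], [402.0, 173.0]]
```

```bash
python3 -m jog '[[0,0,-0.1,0,0,0],[0,0.1,-0.3,0,0,0],[0,0.1,-0.3,0,0,0],[0,0.1,-0.3,0,0,0],[0,0.1,-0.3,0,0,0]]'
python3 - <<'E'
from h import *
import cv2
snap('scene','sc42')
def knob(f):
    p=load(f)['pixels'].astype(int)[150:200,195:235]; m=(p[...,0]>150)&(p[...,1]<70)&(p[...,2]<70); y,x=np.nonzero(m); return x.mean()+195,y.mean()+150,m.sum()
print(knob('scene0'),knob('sc42'))
print(r.sense()['ft_force'],r.hand_in())
E
```

```text
time: 76.0
tool_pos: [467.7, -354.6, 243.6]
tcp_rot: [180.0, -0.0, -179.6]
ft_force: [0.1, -0.2, 0.1]
finger_gap: 45.9
(np.float64(214.5), np.float64(175.0), np.int64(56)) (np.float64(212.70967741935485), np.float64(167.93548387096774), np.int64(93))
the job is handed in; nothing more can be done
[-0.29700887 -1.31477019 -0.23082487] None
```

I finished the job and handed it in at about 76 s of the 210 s allowed; the hand-in gives no verdict.

**What I did**
- The eraser is in the blue supply box.
- All four battens were there. I gauged them in the order red, yellow, green, blue, pushing the lever to its stop each time (24–28 N on the tool) and easing it up at about 60 mm/s.
- I judged thickness by eye from how high the foot's stem stood in the side pictures, not from a joint value. Red and blue matched each other and stood about 5 mm higher than yellow and green, so I read red and blue as 27 mm and yellow and green as 22 mm. That agrees with the values in the judging rules.
- Red and blue are in the white tray; yellow and green are in the black tray.

**What the last checks showed**
- **Red batten:** it was moved while it lay in the white tray, probably the announced knock, and now rests near the tray's side and end walls. It measures about 9 mm off centre lengthways and 40 mm sideways (limits 30 and 46 mm). It looked flat in two cameras, so I left it.
- **Other battens:** blue is about 2 mm off centre lengthways and 31 mm sideways. Yellow and green looked flat and well placed in the pictures but I did not measure them after release.
- **Eraser and bystanders:** the eraser is in the box, the tool force was near zero, and none of the bystanders looked moved in the scene pictures.
- **Lever:** my automatic check disagreed. It put the knob about 7 pixels from its starting position, but its mask had grown from 56 to 93 pixels, probably because it picked up the red batten's paint next to the knob. By eye the knob is where it started (about 301,245 against 301,246 at the start). The fingers also felt no force by 201 mm on the last rise. I take the lever to be up, but I did not rerun that check before handing in.

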